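Make up the keyed plugs and snap in the covers on a connector demonstration panel

ROBOT

A 6-joint arm with a two-finger parallel gripper is mounted at the origin on the work surface. World frame = base frame: x ahead of the robot, y to its left, z up, the work surface at z = 0. Lengths are in m, angles in rad, forces in N, time in s.
With the tool pointing down it reaches from about 0.25 to 0.775 m from the base axis. Payload 4 kg.
Tool frame: the origin (TCP) lies midway between the tips of the shut fingers; the grasp point (between the pads) lies 19 mm behind it; z points along the fingers, x is the direction in which the jaws open and shut, and the axes are right-handed (so a half turn about z gives the same grasp; the last joint's range is limited). The gripper opens to 94 mm and grips with 3 to 60 N. Pads are 16 mm wide; open, the fingers measure 119 mm over their backs; the gripper's body (75 mm by 177 mm) begins 78 mm behind the grasp point.
Start: joints at [1.023, 0.087, 1.371, -0, 1.684, -0.103], TCP at [0.237, 0.496, 0.206] pointing down, gripper open.
Joint ranges: [-3.1, 3.1], [-0.76, 2.03], [0.27, 2.55], [-1.08, 4.22], [0.17, 2.65], [-2.57, 2.57]. Speed limits (rad/s): [2.79, 2.79, 3.14, 3.14, 3.14, 3.14].

INTERFACE

Orientations are given as [roll, pitch, yaw] about the fixed x, y, z axes, in that order (R = Rz(yaw) Ry(pitch) Rx(roll)).
In Python, from bench import robot gives the robot as it stands.
- The arm moves only by the shell command python3 -m handwheel 'ROWS'. ROWS is a JSON object of lists of equal length, an entry for each row: "delta_pos": the shift along the tool's x, y, z in mm, a list of three; "rotation": the turn, a rotation vector about the tool's x, y, z in rad, a list of three; "claw": the closure, from -1 (fully open) to 1 (shut). In form: {"delta_pos": [[tx, ty, tz], ...], "rotation": [[wx, wy, wz], ...], "claw": [claw, ...]}. A call has exactly 8 rows; each row shifts and turns the commanded pose from where the row before left it, along the tool's axes as they then stand; what a row does not reach is not made up. A row lasts 1/8 s, in which the tool goes at most 62.5 mm and 10.7 degrees, less where a joint would pass 70% of its speed; a pose out of reach is approached as far as the arm can. A call with a gripper value outside its range is refused whole. The fingers move at their own pace and stop on an object; the grip force is fixed at half the most. Time passes only in rows, so rows that do not move let the fingers close, or fill a call up. It gives the time, the measured TCP pose, the force and the opening at its end, in the units of the state.
- robot.get_obs(): the state, without advancing time (a new reading comes with each control period).
- robot.snapshot(name): name is "side" or "top" or "wrist"; returns a dict with "color" (420x560x3 uint8, red, green, blue), "intrinsics" (3x3 intrinsics, pixels), "k1" (the pictures are not rectified: a ray, as slopes to the right and down, at radius r is drawn at 1 + k1 r^2 times it, then the intrinsics apply), "eye" and "rotation" of the camera in the world. Camera axes: x right, y down, z forward; pixel columns grow to the right and rows downward; lengths in m; the calibration is good to about 2 mm. A picture is of the moment at which its call begins. There is no depth.
- robot.close_job(): hands the job in, once; it reports no verdict.
The state is a dict: "time": time; "joint_positions": joint angles; "qvel": joint speeds; "joint_torque": joint torques, N m; "tool_pos": TCP position; "ee_rot": TCP orientation; "wrist_force": force on the tool from outside, world axes, zero at the start; "wrist_torque": the same for the moment, N m; "width": finger opening in m.
Only numpy, scipy, OpenCV 4.12 (cv2) and the standard library are available. Lean on these libraries where they do the work, as an engineer would, in place of code of your own. Each camera call takes 0.05 s, during which the arm holds its last target.

TASK

Get the demonstration panel ready for visitors: put each plug that is out on the stand onto the receptacle of its own colour, turned so that its white key rib meets the white master spline, and slide it fully home on the splined hub. Set each yellow snap-in cover in a collared opening of the panel, one in each, and press it straight down past the catches, fully home, with the wooden-handled pusher, never with the fingers; then stand the pusher upright on its rubber mat again. Leave the other things on the stand where they are.

Things in the scene. Friction and masses are not known exactly. Their poses are not given: they have to be found in the camera images.
- plug_blue_centre (a point): blue plug, 106 mm tall, open end down, 0.2 kg; point on its axis 53 mm above its underside, z up. blue skirt 62 mm across up to 40 mm; black drum 42 mm across from 40 to 90 mm (grip here, any yaw); blue gland 36 mm across. Skirt hollow: 36 mm deep, 30 mm bore, 4 slots at 90 degrees, the 14.4 mm master slot on its +x side (white rib outside), others 8.4 mm.
- plug_orange_centre (a point): orange plug, 106 mm tall, open end down, 0.2 kg; point on its axis 53 mm above its underside, z up. orange skirt 62 mm across up to 40 mm; black drum 42 mm across from 40 to 90 mm (grip here, any yaw); orange gland 36 mm across. Skirt hollow: 36 mm deep, 30 mm bore, 4 slots at 90 degrees, the 14.4 mm master slot on its +x side (white rib outside), others 8.4 mm.
- plug_green_centre (a point): green plug, 106 mm tall, open end down, 0.2 kg; point on its axis 53 mm above its underside, z up. green skirt 62 mm across up to 40 mm; grey drum 42 mm across from 40 to 90 mm (grip here, any yaw); green gland 36 mm across. Skirt hollow: 36 mm deep, 30 mm bore, 4 slots at 90 degrees, the 14.4 mm master slot on its +x side (white rib outside), others 8.4 mm.
- rec_blue: blue keyed receptacle fixed on the panel; origin at the centre of its underside on the panel's top, z up. Steel flange 80 mm across, 6 mm thick. Its +x side has the white master spline and a white mark. A fully home plug has its underside on the flange (plug point 59 mm above this origin); if turned wrongly it stands on the spline tops (point 83 mm above).
- rec_orange: orange keyed receptacle fixed on the panel; origin at the centre of its underside on the panel's top, z up. Steel flange 80 mm across, 6 mm thick. Its +x side has the white master spline and a white mark. A fully home plug has its underside on the flange (plug point 59 mm above this origin); if turned wrongly it stands on the spline tops (point 83 mm above).
- rec_green: green keyed receptacle fixed on the panel; origin at the centre of its underside on the panel's top, z up. Steel flange 80 mm across, 6 mm thick. Its +x side has the white master spline and a white mark. A fully home plug has its underside on the flange (plug point 59 mm above this origin); if turned wrongly it stands on the spline tops (point 83 mm above).
- rec_blue_hub (a point): top centre of the blue hub, 40 mm above the receptacle's origin, same axes. Hub 28 mm across, its last 6 mm tapering to 20 mm. Splines from 6 to 30 mm above the origin reach 21 mm from the axis: white master 12 mm wide at +x, blue ones 6 mm wide at 90, 180, 270 degrees. The plug's +x must match this +x; play is about 3 degrees and 1.2 mm each side.
- rec_orange_hub (a point): top centre of the orange hub, 40 mm above the receptacle's origin, same axes. Hub 28 mm across, its last 6 mm tapering to 20 mm. Splines from 6 to 30 mm above the origin reach 21 mm from the axis: white master 12 mm wide at +x, orange ones 6 mm wide at 90, 180, 270 degrees. The plug's +x must match this +x; play is about 3 degrees and 1.2 mm each side.
- rec_green_hub (a point): top centre of the green hub, 40 mm above the receptacle's origin, same axes. Hub 28 mm across, its last 6 mm tapering to 20 mm. Splines from 6 to 30 mm above the origin reach 21 mm from the axis: white master 12 mm wide at +x, green ones 6 mm wide at 90, 180, 270 degrees. The plug's +x must match this +x; play is about 3 degrees and 1.2 mm each side.
- cover_1_centre (a point): snap-in cover, lying flat, 20 mm tall, 40 g (there are two, alike); point on its axis 10 mm above its underside, z up. Black flange 52 mm across, 7 mm thick, bevelled 2 mm; on it a yellow drum 44 mm across, 13 mm high, to grip by.
- cover_2_centre (a point): snap-in cover, lying flat, 20 mm tall, 40 g (there are two, alike); point on its axis 10 mm above its underside, z up. Black flange 52 mm across, 7 mm thick, bevelled 2 mm; on it a yellow drum 44 mm across, 13 mm high, to grip by.
- opening_1: round collared opening fixed on the panel; origin at the centre of its underside on the panel's top, z up. Black collar, 72 mm outside, 55 mm bore; floor 5 mm above the origin. A cover set in by hand rests on catches with its point about 24.5 mm above the origin; pressed fully home its point is 15 mm above and its top 3 mm above the rim. Either cover fits.
- opening_2: round collared opening fixed on the panel; origin at the centre of its underside on the panel's top, z up. Black collar, 72 mm outside, 55 mm bore; floor 5 mm above the origin. A cover set in by hand rests on catches with its point about 24.5 mm above the origin; pressed fully home its point is 15 mm above and its top 3 mm above the rim. Either cover fits.
- opening_1_rim (a point): centre of the opening's yellow rim, 22 mm above its origin. Three sprung steel catches stand 4.3 mm into the bore 8.5 mm below the rim. Pressing the cover down with about 10 N (8 to 14) drives it past them and they snap over its flange; travel about 9.5 mm, then it stops hard on the floor.
- opening_2_rim (a point): centre of the opening's yellow rim, 22 mm above its origin. Three sprung steel catches stand 4.3 mm into the bore 8.5 mm below the rim. Pressing the cover down with about 10 N (8 to 14) drives it past them and they snap over its flange; travel about 9.5 mm, then it stops hard on the floor.
- pusher_centre (a point): pusher: black rubber-faced round foot of 52 mm diameter and 14 mm, steel neck, round wooden handle of 34 mm diameter from 20 to 108 mm, 108 mm tall overall, 0.25 kg. It stands upright on its foot. The point is on its axis half-way up (54 mm above the foot's face), z up.
- mat: round black rubber mat with a blue ring, 84 mm across and 3 mm thick, fixed on the stand: the pusher's place. Origin at the centre of its underside, on the table.
- screwdriver: red-handled screwdriver, 170 mm, lying loose: leave alone
- seal: loose red sealing ring, 36 mm across and 8 mm high: leave alone
- tape: roll of blue tape, 84 mm across and 22 mm high, lying flat: leave alone
- dustcap: black round dust cap with a flat tab, 48 mm across and 17 mm high: leave alone
- contact_spray: blue spray can, 48 mm across and 130 mm tall, standing: leave alone
- sample_plug: lying sample connector, black, orange and steel, about 105 mm long, 34 mm thick: leave alone
- panel: white demonstration panel, 230 mm (its x) by 410 mm (its y) and 20 mm thick, fixed flat on the table; origin at the centre of its underside. The three receptacles and two openings stand on its top face, at least 115 mm apart centre to centre.
There are look-alikes about, which are no part of the job. Leave any purple or red look-alike of the part that bears cover_1_centre alone.

How it is judged:
On the way:
1. a cover is pressed with the pusher ((contact force between pusher and cover_1 above 4 N or contact force between pusher and cover_2 above 4 N)), for 0.02 s.
At the end, for the whole second after the job is handed in: Each plug present is on its own colour's receptacle, within 2.5 mm of the flange, centred within 4 mm, upright; both covers are snapped in, one to an opening, within 2 mm of the floor, centred within 4 mm; the pusher stands upright on its mat, within 25 mm of its middle; all at rest (horizontal distance between plug_blue_centre and rec_blue below 0.004 m and z of plug_blue_centre in the frame of rec_blue below 0.0615 m and angle between each of plug_blue_centre, plug_orange_centre, plug_green_centre, cover_1_centre, cover_2_centre, pusher_centre's own z axis and vertical below 0.06 rad and horizontal distance between plug_orange_centre and rec_orange below 0.004 m and z of plug_orange_centre in the frame of rec_orange below 0.0615 m and horizontal distance between plug_green_centre and rec_green below 0.004 m and z of plug_green_centre in the frame of rec_green below 0.0615 m and ((horizontal distance between cover_1_centre and opening_1 below 0.004 m and z of cover_1_centre in the frame of opening_1 below 0.017 m) or (horizontal distance between cover_1_centre and opening_2 below 0.004 m and z of cover_1_centre in the frame of opening_2 below 0.017 m)) and ((horizontal distance between cover_2_centre and opening_1 below 0.004 m and z of cover_2_centre in the frame of opening_1 below 0.017 m) or (horizontal distance between cover_2_centre and opening_2 below 0.004 m and z of cover_2_centre in the frame of opening_2 below 0.017 m)) and horizontal distance between pusher_centre and mat below 0.025 m and z of pusher_centre in the frame of mat below 0.062 m and linear speed of each of plug_blue, plug_orange, plug_green, cover_1, cover_2, pusher below 0.02 m/s); the robot touches nothing.
It fails at once if a cover is pushed past the catches with the fingers on it ((horizontal distance between cover_1_centre and opening_1 below 0.004 m and z of cover_1_centre in the frame of opening_1 below 0.02 m and contact force between the fingers and cover_1 above 1 N) or (horizontal distance between cover_1_centre and opening_2 below 0.004 m and z of cover_1_centre in the frame of opening_2 below 0.02 m and contact force between the fingers and cover_1 above 1 N) or (horizontal distance between cover_2_centre and opening_1 below 0.004 m and z of cover_2_centre in the frame of opening_1 below 0.02 m and contact force between the fingers and cover_2 above 1 N) or (horizontal distance between cover_2_centre and opening_2 below 0.004 m and z of cover_2_centre in the frame of opening_2 below 0.02 m and contact force between the fingers and cover_2 above 1 N)).
It fails at once if one of the other loose things is moved more than 6 cm (distance of any of screwdriver, seal, tape, dustcap, contact_spray, sample_plug from where it was at the start of the episode above 0.06 m).
Of plug_blue, plug_orange, plug_green only 2 to 3 are there at a start; the rules pass over those that are not, and their reading is None.
At some moment in a run one of plug_blue, plug_orange, plug_green, cover_1, cover_2 may be knocked a few centimetres aside while the robot is not near it.
It also fails if it takes over 210 s, if anything falls off the work surface, if the arm or the gripper's body presses on something with over 40 N, if the wrist force passes 120 N, or if a joint passes its speed limit or range.

## Working session

There is one attempt and no reset: what is moved stays moved. The work goes in short steps, Python scripts to look and compute and a shell command to move; the robot and the scene stay as the last step left them, time stands still between calls to the robot, and variables do not carry over. Pictures are saved under pics/ and viewed, and the job is handed in when it is done.

```bash
ls; mkdir -p pics; cat > h.py <<'E'
import numpy as np, cv2
from bench import robot
def snap(n,fn=None):
    s=robot.snapshot(n)
    if fn: cv2.imwrite('pics/'+fn+'.png',cv2.cvtColor(s['color'],cv2.COLOR_RGB2BGR))
    return s
E
python3 - <<'E'
from h import *
o=robot.get_obs()
for k in o: print(k,np.round(o[k],4))
for n in ['top','side','wrist']:
    s=snap(n,n+'0'); print(n,s['intrinsics'],s['k1'],s['eye'],s['rotation'])
E
```

```text
pics
time 0.0
joint_positions [ 1.0229  0.0879  1.3723 -0.      1.6836 -0.1031]
qvel [-0.0001  0.0007  0.0007 -0.001  -0.0024 -0.0005]
joint_torque [-3.00000e-04 -3.40185e+01 -3.02419e+01  7.17000e-02  3.32000e-02
 -2.00000e-04]
tool_pos [0.2364 0.496  0.2043]
ee_rot [-3.1414e+00  2.2000e-03  1.1260e+00]
wrist_force [0.5303 0.2767 1.0009]
wrist_torque [ 0.023   0.043  -0.0107]
width 0.094
top [[387.93662659   0.         276.68954758]
 [  0.         387.93662659 212.58736119]
 [  0.           0.           1.        ]] 0.02555167506557898 [ 0.33957227 -0.03882834  1.13193149] [-2.99024368  0.02021263 -1.59817829]
side [[465.99333392   0.         276.10848758]
 [  0.         465.99333392 210.6667943 ]
 [  0.           0.           1.        ]] 0.04256521418011367 [-0.10139916 -0.70014902  1.00239278] [-2.36842728e+00  9.39996956e-05 -7.00041202e-01]
wrist [[305.62085412   0.         273.18851638]
 [  0.         305.62085412 214.25739209]
 [  0.           0.           1.        ]] -0.04253245414907418 [0.17437495 0.52669954 0.38385318] [2.90204241e+00 1.69975171e-03 1.12616674e+00]
```

View pics/top0.png

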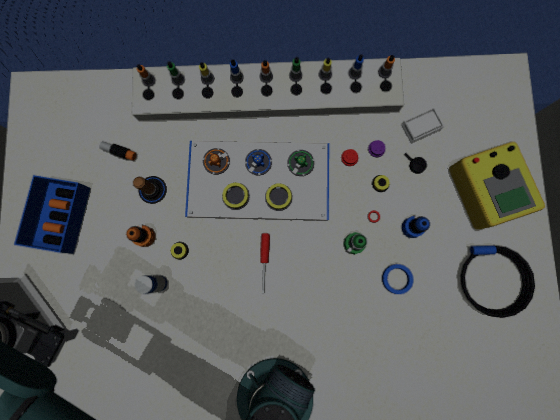

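View pics/side0.png

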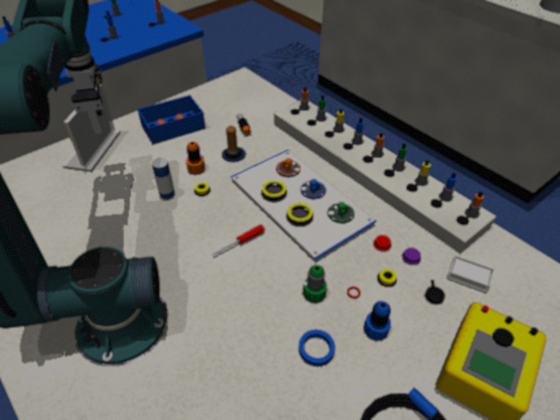

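View pics/wrist0.png

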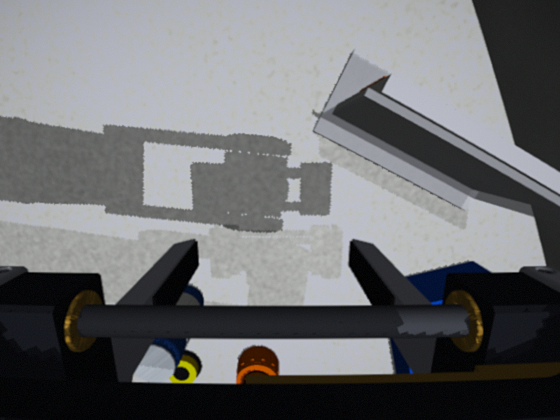

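The top view shows the orange plug at (139,234), blue at (415,226) and green at (355,242). The covers are at (179,250) and (381,183), the pusher at (148,188), and the receptacles and openings sit on the panel. Next I enlarge it to find the ribs.

```bash
cat >> h.py <<'E'
from scipy.spatial.transform import Rotation as Ro
def cam(s): return Ro.from_euler('xyz',s['rotation']).as_matrix()
def ray(s,u,v):
    K=np.array(s['intrinsics']); p=np.array([(u-K[0,2])/K[0,0],(v-K[1,2])/K[1,1]])
    q=p.copy()
    for _ in range(20): q=p/(1+s['k1']*(q@q))
    d=cam(s)@np.array([q[0],q[1],1.]); return np.array(s['eye']),d
def onz(s,u,v,z):
    e,d=ray(s,u,v); return e+d*(z-e[2])/d[2]
def proj(s,P):
    c=cam(s).T@(np.array(P)-np.array(s['eye'])); q=c[:2]/c[2]; q=q*(1+s['k1']*(q@q)); K=np.array(s['intrinsics'])
    return np.array([K[0,0]*q[0]+K[0,2],K[1,1]*q[1]+K[1,2]])
def tri(s1,p1,s2,p2):
    e1,d1=ray(s1,*p1); e2,d2=ray(s2,*p2); t=np.linalg.lstsq(np.c_[d1,-d2],e2-e1,rcond=None)[0]
    a=e1+t[0]*d1;b=e2+t[1]*d2; return (a+b)/2,np.linalg.norm(a-b)
def crop(s,x0,y0,w,h,k,fn):
    im=cv2.cvtColor(s['color'],cv2.COLOR_RGB2BGR)[y0:y0+h,x0:x0+w]
    im=cv2.resize(im,None,fx=k,fy=k,interpolation=cv2.INTER_CUBIC)
    im=np.clip(im.astype(float)*1.5,0,255).astype(np.uint8); cv2.imwrite('pics/'+fn+'.png',im)
def blobs(s,lo,hi,amin=15,roi=None):
    hsv=cv2.cvtColor(s['color'],cv2.COLOR_RGB2HSV); m=cv2.inRange(hsv,lo,hi)
    if roi: mm=np.zeros_like(m); x,y,w,h=roi; mm[y:y+h,x:x+w]=m[y:y+h,x:x+w]; m=mm
    n,l,st,c=cv2.connectedComponentsWithStats(m)
    return [(np.round(c[i],2),st[i].tolist()) for i in range(1,n) if st[i][4]>=amin]
E
python3 - <<'E'
from h import *
s=snap('top')
crop(s,100,130,260,165,3,'tA'); crop(s,320,130,130,170,4.5 if 0 else 3.5,'tB')
for nm,lo,hi in [('yellow',(24,120,90),(35,255,255)),('blue',(100,120,60),(125,255,255)),('green',(50,100,40),(85,255,255)),('orange',(4,120,80),(18,255,255))]:
    for c,st in blobs(s,lo,hi): 
        if 100<c[0]<450 and 130<c[1]<300: print(nm,c,st,np.round(onz(s,*c,0.02),3))
E
```

```text
yellow [381.52 182.11] [375, 175, 14, 15, 109] [ 0.59  -0.329  0.02 ]
yellow [234.82 194.67] [223, 183, 25, 24, 193] [0.566 0.1   0.02 ]
yellow [278.3  195.75] [266, 184, 25, 24, 194] [ 0.559 -0.027  0.02 ]
yellow [177.82 249.96] [171, 243, 15, 15, 113] [0.41  0.265 0.02 ]
blue [187.91 178.7 ] [185, 141, 7, 76, 138] [0.619 0.238 0.02 ]
blue [327.7 187.6] [327, 143, 2, 77, 110] [ 0.579 -0.172  0.02 ]
blue [258.22 159.57] [246, 150, 25, 24, 164] [0.67  0.029 0.02 ]
blue [153.84 190.81] [140, 177, 25, 25, 75] [0.585 0.338 0.02 ]
blue [410.73 227.53] [405, 216, 19, 21, 107] [ 0.455 -0.402  0.02 ]
blue [422.51 223.57] [417, 218, 12, 12, 107] [ 0.465 -0.436  0.02 ]
blue [397.56 278.7 ] [383, 264, 30, 30, 326] [ 0.312 -0.354  0.02 ]
green [302.66 160.27] [289, 151, 24, 23, 82] [ 0.664 -0.102  0.02 ]
green [301.45 159.2 ] [295, 154, 13, 11, 64] [ 0.667 -0.099  0.02 ]
green [348.54 239.74] [344, 233, 14, 16, 68] [ 0.425 -0.224  0.02 ]
green [358.51 243.48] [350, 235, 16, 19, 162] [ 0.414 -0.252  0.02 ]
orange [214.31 159.56] [204, 149, 24, 24, 141] [0.675 0.16  0.02 ]
orange [129.26 154.2 ] [126, 151, 8, 8, 50] [0.699 0.413 0.02 ]
orange [137.68 181.56] [134, 178, 9, 8, 57] [0.615 0.386 0.02 ]
orange [144.47 236.83] [133, 226, 18, 20, 88] [0.451 0.362 0.02 ]
orange [131.47 233.33] [127, 228, 10, 12, 76] [0.462 0.4   0.02 ]
```

View pics/tA.png

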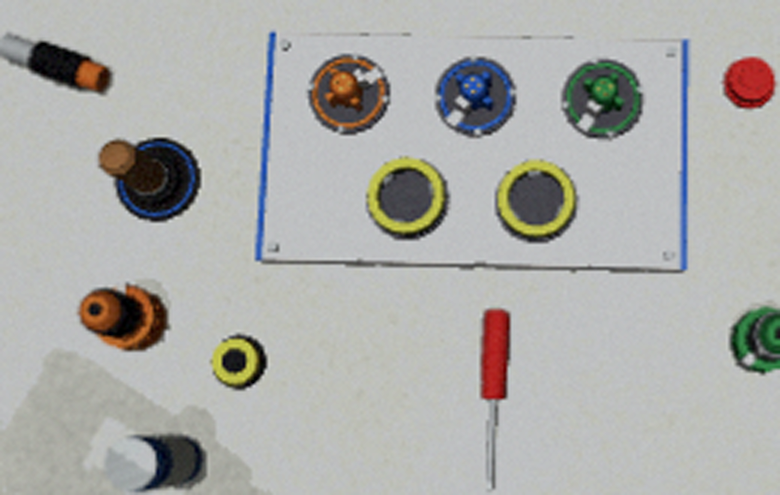

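View pics/tB.png

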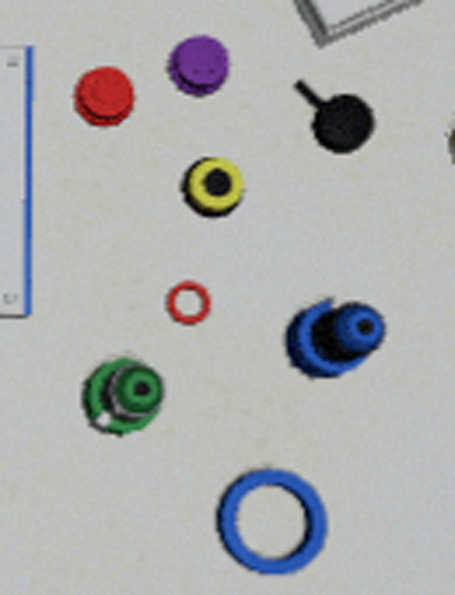

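```bash
cat >> h.py <<'E'
def go(x,y,z,yaw=None):
    o=robot.get_obs(); R=Ro.from_euler('xyz',o['ee_rot']).as_matrix()
    d=R.T@(np.array([x,y,z])-np.array(o['tool_pos']))*1000
    print('t=%.2f'%o['time'],'at',np.round(np.array(o['tool_pos'])*1000,1),'rpy',np.round(o['ee_rot'],3),'w%.1f'%(o['width']*1000),'F',np.round(o['wrist_force'],1))
    print('delta tool mm',np.round(d,1))
    if yaw is not None:
        T=Ro.from_euler('xyz',[np.pi,0,yaw]).as_matrix(); print('rotvec',np.round(Ro.from_matrix(R.T@T).as_rotvec(),4),' q',np.round(o['joint_positions'],2))
E
python3 - <<'E'
from h import *
go(0.42,0.03,0.33,-1.57)
E
```

```text
t=0.20 at [236.5 496.2 204.8] rpy [-3.142e+00  1.000e-03  1.126e+00] w93.8 F [-0.6  0.2  0.1]
delta tool mm [-342.   366.2 -124.8]
rotvec [1.800e-03 5.000e-04 2.696e+00]  q [ 1.02  0.09  1.37 -0.    1.68 -0.1 ]
```

```bash
python3 -m handwheel '{"delta_pos":[[0,0,-60],[-38,40,-20],[-38,40,-20],[-38,40,-20],[-38,40,-5],[-38,40,0],[-38,40,0],[-38,40,0]],"rotation":[[0,0,0],[0,0,0],[0,0,0],[0,0,0],[0,0,0],[0,0,0],[0,0,0],[0,0,0]],"claw":[-1,-1,-1,-1,-1,-1,-1,-1]}'
python3 -m handwheel '{"delta_pos":[[-38,43,0],[-38,43,0],[0,0,0],[0,0,0],[0,0,0],[0,0,0],[0,0,0],[0,0,0]],"rotation":[[0,0,0],[0,0,0],[0,0,0.18],[0,0,0.18],[0,0,0.18],[0,0,0.18],[0,0,0.18],[0,0,0.18]],"claw":[-1,-1,-1,-1,-1,-1,-1,-1]}'
python3 -m handwheel '{"delta_pos":[[0,0,0],[0,0,0],[0,0,0],[0,0,0],[0,0,0],[0,0,0],[0,0,0],[0,0,0]],"rotation":[[0,0,0.18],[0,0,0.18],[0,0,0.18],[0,0,0.18],[0,0,0.18],[0,0,0.18],[0,0,0.18],[0,0,0.18]],"claw":[-1,-1,-1,-1,-1,-1,-1,-1]}'
python3 - <<'E'
from h import *
go(0.42,0.03,0.33,-1.57); s=snap('wrist','w1'); go(0.42,0.03,0.33,-1.57)
E
```

```text
time: 1.2
tool_pos: [0.3752, 0.1342, 0.3305]
ee_rot: [3.141, -0.0, 1.126]
wrist_force: [1.4, 0.5, -0.7]
width: 0.0942
time: 2.2
tool_pos: [0.4198, 0.0303, 0.3303]
ee_rot: [-3.141, 0.0, 0.04]
wrist_force: [0.7, -1.1, 0.1]
width: 0.094
time: 3.2
tool_pos: [0.4198, 0.0303, 0.3303]
ee_rot: [3.141, 0.0, -1.4]
wrist_force: [0.1, 0.1, -0.8]
width: 0.0941
t=3.20 at [419.8  30.3 330.3] rpy [ 3.141  0.    -1.4  ] w94.1 F [ 0.1  0.1 -0.8]
delta tool mm [ 0.3 -0.2  0.3]
rotvec [3.0e-04 1.0e-04 1.7e-01]  q [-0.06 -0.19  1.39  0.    1.94  1.34]
t=3.25 at [419.8  30.2 330.3] rpy [ 3.141  0.    -1.404] w94.3 F [-0.  -0.1  0.5]
delta tool mm [ 0.3 -0.2  0.3]
rotvec [3.000e-04 1.000e-04 1.663e-01]  q [-0.06 -0.19  1.39  0.    1.94  1.34]
```

View pics/w1.png

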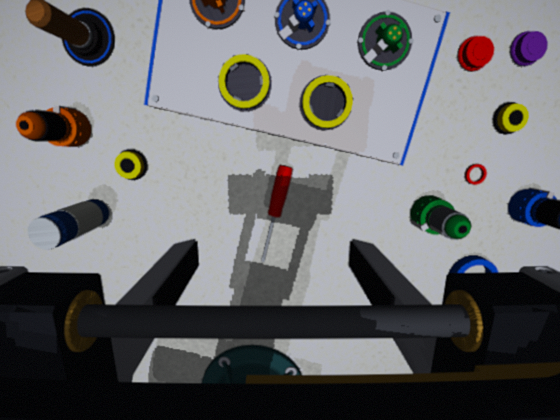

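```bash
python3 -m handwheel '{"delta_pos":[[0,0,0],[0,-40,0],[0,-40,0],[0,0,0],[0,0,0],[0,0,0],[0,0,0],[0,0,0]],"rotation":[[0,0,0.17],[0,0,0],[0,0,0],[0,0,0],[0,0,0],[0,0,0],[0,0,0],[0,0,0]],"claw":[-1,-1,-1,-1,-1,-1,-1,-1]}'
python3 - <<'E'
from h import *
import pickle
go(0.42,0.03,0.33,-1.57); s=snap('wrist','w2'); s2=snap('top'); pickle.dump((s,s2),open('s2.pkl','wb'))
crop(s,130,0,330,240,2.4,'w2c')
print(s['eye'],s['rotation'])
E
```

```text
time: 4.25
tool_pos: [0.4995, 0.0309, 0.331]
ee_rot: [-3.141, 0.0, -1.564]
wrist_force: [-0.2, 0.4, -1.0]
width: 0.0939
t=4.25 at [499.5  30.9 331. ] rpy [-3.141  0.    -1.564] w93.9 F [-0.2  0.4 -1. ]
delta tool mm [ 0.3 79.5  0.9]
rotvec [-0.001   0.0001  0.0062]  q [-0.05 -0.01  1.23  0.    1.93  1.51]
[0.56799752 0.0320617  0.51049195] [ 2.90144024e+00  6.13404711e-04 -1.56364355e+00]
```

View pics/w2c.png

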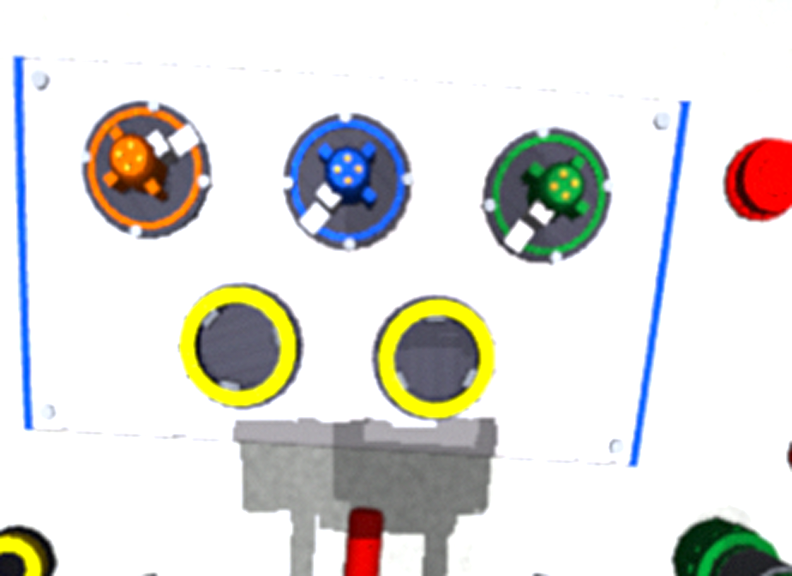

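View pics/w2.png

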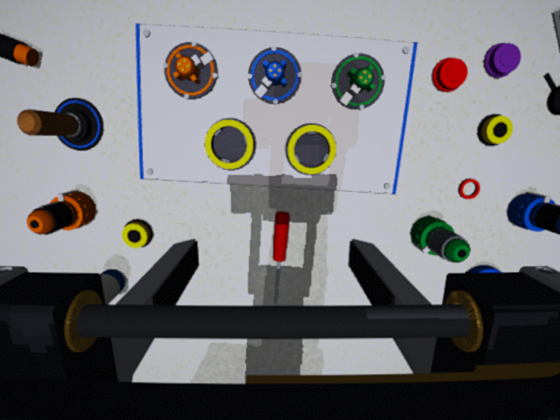

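```bash
cat >> h.py <<'E'
def msk(s,lo,hi): return cv2.inRange(cv2.cvtColor(s['color'],cv2.COLOR_RGB2HSV),lo,hi)
def circ(P):
    P=np.asarray(P)[:,:2]; keep=np.ones(len(P),bool)
    for _ in range(4):
        A=np.c_[2*P[keep],np.ones(keep.sum())]; b=(P[keep]**2).sum(1)
        x=np.linalg.lstsq(A,b,rcond=None)[0]; r=np.sqrt(x[2]+x[0]**2+x[1]**2)
        e=np.abs(np.hypot(*(P-x[:2]).T)-r); keep=e<max(2*np.median(e),3e-4)
    return x[:2],r,e[keep].std()
COL=dict(yellow=((22,110,70),(36,255,255)),blue=((100,120,50),(125,255,255)),green=((50,90,30),(88,255,255)),orange=((3,120,60),(19,255,255)))
def ringpx(s,col,c,rpx):
    m=msk(s,*COL[col]); h,w=m.shape; yy,xx=np.mgrid[:h,:w]; m[(xx-c[0])**2+(yy-c[1])**2>rpx**2]=0
    return m
def ring(s,col,c,rpx,z):
    m=ringpx(s,col,c,rpx); cs,_=cv2.findContours(m,cv2.RETR_EXTERNAL,cv2.CHAIN_APPROX_NONE)
    p=np.vstack(cs)[:,0]; p=cv2.convexHull(p)[:,0] if len(cs)>1 else p
    P=np.array([onz(s,*q,z) for q in p]); return circ(P)
E
python3 - <<'E'
from h import *
import pickle
s,_=pickle.load(open('s2.pkl','rb'))
for n,c in [('opA',(230,144)),('opB',(311,149))]:
    C,r,e=ring(s,'yellow',c,35,0.042); print(n,np.round(C*1000,1),r*1000,e*1000)
hsv=cv2.cvtColor(s['color'],cv2.COLOR_RGB2HSV)
for n,c in [('orange',(191,70)),('blue',(275,75)),('green',(358,81))]:
    C,r,e=ring(s,n,c,32,0.026); print(n,np.round(C*1000,1),r*1000,e*1000)
    # white mark
    w=cv2.inRange(hsv,(0,0,140),(180,60,255)); yy,xx=np.mgrid[:420,:560]
    P=np.array([onz(s,x,y,0.026)[:2] for y,x in zip(*np.where((w>0)&((xx-c[0])**2+(yy-c[1])**2<900)))])
    d=P-C; rr=np.hypot(*d.T); print('  px',len(P))
    k=(rr>0.026)&(rr<0.0375); a=np.degrees(np.arctan2(d[k,1],d[k,0])); print('  hist',np.histogram(a,np.arange(-180,181,15))[0])
    h,b=np.histogram(a,np.arange(-180,181,15)); a0=b[h.argmax()]+7.5; q=np.abs((a-a0+180)%360-180)<25; m=d[k][q]; mc=m.mean(0); print('  mark ang',np.degrees(np.arctan2(mc[1],mc[0])),np.hypot(*mc),q.sum())
E
```

```text
opA [561.   98.6] 36.127470634739694 0.17875504963708344
opB [554.3 -25. ] 36.05268185760437 0.17451338736772634
orange [668.2 156.6] 33.24649753075243 0.6263677135274235
  px 584
  hist [ 0  0  0  0  2  7  0 24 45  3  0  8  0  0  0  0  0  6  0  0  0  0  0 10]
  mark ang -56.075841502949366 0.031499392337466424 72
blue [661.6  31.3] 36.12935227941449 0.05924380373153268
  px 594
  hist [ 6  0  0  0  0  1  6  0  0  0  0  2  8  0  0  0  0  1  6  0 27 39  0  2]
  mark ang 137.61656094347512 0.031652189699088 66
green [654.6 -93.8] 35.78973323481937 0.062177313096099515
  px 596
  hist [ 6  1  0  0  0  0  7  0  0  0  0  0  7  0  0  0  0  0  8  0  5 40 18  0]
  mark ang 145.0722208185955 0.031476140209398845 63
```

```bash
python3 - <<'E'
from h import *
import pickle
s,t=pickle.load(open('s2.pkl','rb'))
for n,c in [('covL',(137,234)),('covR',(495,129))]:
    C,r,e=ring(s,'yellow',c,18,0.02); print(n,np.round(C*1000,1),r*1000,e*1000)
for n,c in [('covL',(178,250)),('covR',(381,182)),('opA',(235,195)),('opB',(278,196))]:
    C,r,e=ring(t,'yellow',c,20,0.02 if n[0]=='c' else 0.042); print('top',n,np.round(C*1000,1),r*1000,e*1000)
E
```

```text
covL [409.7 266.6] 21.61854631700241 0.1601543014898207
covR [ 589.4 -326. ] 21.560715351334384 0.19615885611254705
top covL [409.3 278.4] 8.766519904527373 0.8873378310520541
top covR [ 590.4 -327.8] 21.100455897759137 0.3355914706846855
top opA [555.8  97.2] 28.34947730774078 1.710998787156574
top opB [547.5 -30.2] 27.539691545072817 1.0159057072298538
```

```bash
python3 - <<'E'
from h import *
import pickle
s,t=pickle.load(open('s2.pkl','rb'))
print('spray base right edge', onz(t,168,283,0), 'top ctr', onz(t,100+130/3,130+462/3,0.13))
print('orange gland top', onz(t,100+98/3,130+308/3,0.106))
m=msk(s,*COL['orange']); 
for c,st in blobs(s,*COL['orange'],roi=(10,180,100,60)): print(c,st, onz(s,*c,.106))
print('gland wrist',onz(s,40,220,0.106),'skirt wrist',onz(s,80,210,0.04))
print(onz(t,100+490/3,130+490/3,0),onz(t,100+495/3,130+310/3,0))
E
```

```text
spray base right edge [0.31723405 0.29796559 0.        ] top ctr [0.31915719 0.32219874 0.13      ]
orange gland top [0.45416087 0.3628824  0.106     ]
[ 74.32 212.51] [62, 193, 23, 37, 315] [0.46942785 0.30747965 0.106     ]
[ 54.21 200.04] [50, 197, 8, 6, 28] [0.48692895 0.33375454 0.106     ]
[ 39.94 221.51] [27, 210, 26, 24, 443] [0.45603273 0.3600012  0.106     ]
gland wrist [0.45823632 0.3595141  0.106     ] skirt wrist [0.45756579 0.34230093 0.04      ]
[0.28044199 0.023905   0.        ] [0.45238828 0.01524062 0.        ]
```

```bash
python3 - <<'E'
from h import *
go(0.4097,0.2666,0.20,np.radians(-75))
E
```

```text
t=4.35 at [499.7  30.8 330.8] rpy [-3.141  0.    -1.564] w94.0 F [-0.2 -0.2  0.1]
delta tool mm [-236.4   88.4  130.7]
rotvec [-0.0006 -0.     -0.2549]  q [-0.05 -0.01  1.23  0.    1.93  1.51]
```

```bash
python3 -m handwheel '{"delta_pos":[[-47,17,20],[-47,18,25],[-47,18,25],[-47,18,25],[-48,17,25],[0,0,10],[0,0,0],[0,0,0]],"rotation":[[0,0,0],[0,0,0],[0,0,0],[0,0,0],[0,0,0],[0,0,-0.13],[0,0,-0.125],[0,0,0]],"claw":[-1,-1,-1,-1,-1,-1,-1,-1]}'
python3 - <<'E'
from h import *
s=snap('wrist','w3')
for c,st in blobs(s,*COL['yellow']): print(c,st)
cs=[c for c,st in blobs(s,*COL['yellow'],amin=300)]
C,r,e=ring(s,'yellow',cs[0],60,0.02); print(C*1000,r*1000,e*1000)
go(C[0],C[1],0.01,np.radians(-75))
E
```

```text
time: 5.35
tool_pos: [0.4101, 0.2664, 0.2004]
ee_rot: [3.141, -0.0, -1.31]
wrist_force: [-0.9, 0.6, -1.0]
width: 0.0937
[460.31 107.38] [428, 73, 67, 71, 1762]
[541.23 148.4 ] [527, 114, 33, 65, 807]
[272.54 198.26] [255, 181, 36, 36, 755]
[566.24623842  87.5099905 ] 38.559264763863766 0.15083662324107824
t=5.40 at [410.3 266.3 200.6] rpy [-3.141  0.    -1.311] w94.2 F [ 0.   0.3 -0.1]
delta tool mm [ 212.8 -104.8  190.6]
rotvec [-0.0002  0.0001 -0.002 ]  q [ 0.46 -0.05  1.52  0.    1.67  1.77]
```

View pics/w3.png

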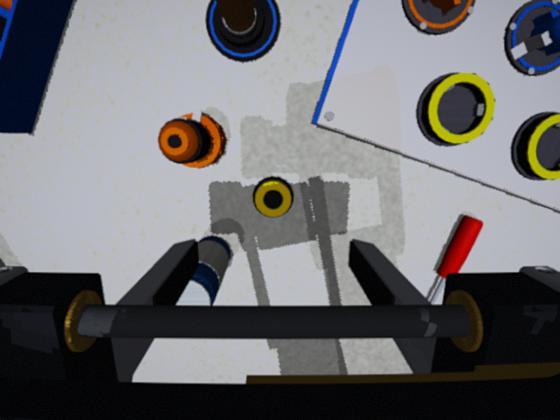

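```bash
python3 - <<'E'
from h import *
s=snap('wrist')
C,r,e=ring(s,'yellow',(272,198),35,0.02); print(C*1000,r*1000,e*1000)
C2,r,e=ring(s,'yellow',(460,107),45,0.042); print(C2*1000,r*1000,e*1000)
go(C[0],C[1],0.01,np.radians(-75))
E
```

```text
[409.31447765 267.92733893] 21.441107141667878 0.1312565779213053
[560.79092638  99.6577111 ] 36.04002230862495 0.12455888302527289
t=5.45 at [410.4 266.2 200.8] rpy [-3.141  0.    -1.311] w94.0 F [-0.3 -0.4  0.4]
delta tool mm [ -1.9   0.7 190.8]
rotvec [-0.0005  0.0001 -0.0021]  q [ 0.46 -0.05  1.52  0.    1.67  1.77]
```

```bash
python3 -m handwheel '{"delta_pos":[[-2,0.7,50],[0,0,50],[0,0,50],[0,0,30],[0,0,10],[0,0,0],[0,0,0],[0,0,0]],"rotation":[[0,0,0],[0,0,0],[0,0,0],[0,0,0],[0,0,0],[0,0,0],[0,0,0],[0,0,0]],"claw":[-1,-1,-1,-1,-1,1,1,1]}'
python3 -m handwheel '{"delta_pos":[[0,0,0],[0,0,0],[0,0,0],[0,0,-20],[0,0,-50],[0,0,-50],[0,0,0],[0,0,0]],"rotation":[[0,0,0],[0,0,0],[0,0,0],[0,0,0],[0,0,0],[0,0,0],[0,0,0],[0,0,0]],"claw":[1,1,1,1,1,1,1,1]}'
python3 - <<'E'
from h import *
s=snap('wrist','w4')
crop(s,130,130,300,160,2.6,'w4c')
go(0.5608,0.0997,0.06,np.radians(-75))
E
```

```text
time: 6.45
tool_pos: [0.4103, 0.2686, 0.0122]
ee_rot: [-3.138, 0.001, -1.309]
wrist_force: [-0.5, 0.3, -0.6]
width: 0.0673
time: 7.45
tool_pos: [0.4086, 0.2678, 0.1298]
ee_rot: [3.141, -0.0, -1.309]
wrist_force: [0.8, 0.7, -0.2]
width: 0.043
t=7.50 at [408.1 267.5 128.8] rpy [ 3.139e+00 -1.000e-03 -1.309e+00] w43.1 F [-0.4 -0.5 -0.1]
delta tool mm [ 201.6 -104.3   68.6]
rotvec [ 0.003  -0.0005 -0.    ]  q [ 0.46 -0.02  1.63  0.    1.53  1.77]
```

View pics/w4c.png

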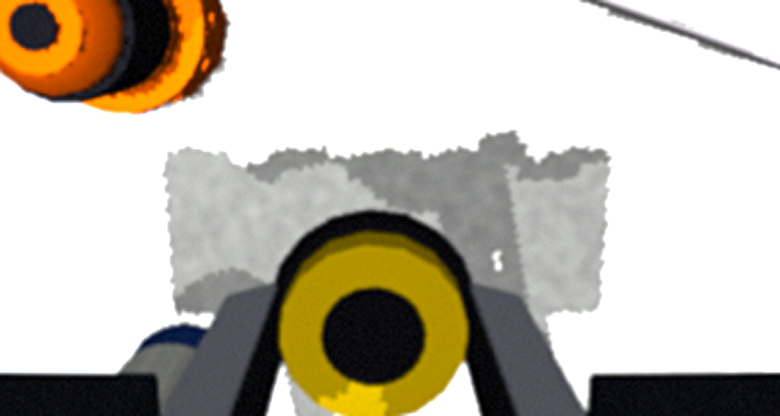

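```bash
python3 - <<'E'
from h import *
s=snap('wrist'); o=robot.get_obs(); p=np.array(o['tool_pos']); R=Ro.from_euler('xyz',o['ee_rot']).as_matrix()
m=msk(s,*COL['yellow']); yy,xx=np.where(m>0); k=(abs(xx-272)<60)&(yy>200)&(yy<300)
# black centre disc
c,st=max(((c,st) for c,st in blobs(s,(0,0,0),(180,255,50),roi=(235,230,80,60))),key=lambda a:a[1][4]); print(c,st)
for dz in (0.009,0.0105):
  print('centre disc',R.T@(onz(s,*c,p[2]+dz)-p)*1000)
q=[]
for y in range(240,285,4):
    x=xx[(yy==y)&k]
    if len(x): q.append((y,x.min(),x.max(),(x.min()+x.max())/2))
print(q)
C=[ (R.T@(onz(s,a[3]+.5,a[0],p[2]+.009)-p)*1000)[0] for a in q]; print(np.round(C,2))
E
```

```text
[273.14 258.86] [254, 241, 39, 37, 1139]
centre disc [-0.92042092  0.36128812 -8.99935436]
centre disc [ -0.91888166  -0.24790488 -10.5017158 ]
[(240, np.int64(242), np.int64(304), np.float64(273.0)), (244, np.int64(240), np.int64(306), np.float64(273.0)), (248, np.int64(239), np.int64(307), np.float64(273.0)), (252, np.int64(238), np.int64(308), np.float64(273.0)), (256, np.int64(238), np.int64(309), np.float64(273.5)), (260, np.int64(237), np.int64(309), np.float64(273.0)), (264, np.int64(238), np.int64(308), np.float64(273.0)), (268, np.int64(239), np.int64(308), np.float64(273.5)), (272, np.int64(241), np.int64(304), np.float64(272.5)), (276, np.int64(243), np.int64(302), np.float64(272.5)), (280, np.int64(247), np.int64(299), np.float64(273.0)), (284, np.int64(250), np.int64(294), np.float64(272.0))]
[-0.71 -0.71 -0.71 -0.71 -0.41 -0.7  -0.7  -0.4  -1.   -1.   -0.7  -1.31]
```

```bash
python3 -m handwheel '{"delta_pos":[[40,-11,0],[40,-11,0],[40,-11,0],[40,-11,0],[40,-10,0],[0,0,0],[0,0,0],[0,0,0]],"rotation":[[0,0,0],[0,0,0],[0,0,0],[0,0,0],[0,0,0],[0,0,0],[0,0,0],[0,0,0]],"claw":[1,1,1,1,1,1,1,1]}'
python3 - <<'E'
from h import *
s=snap('wrist','w5')
c=proj(s,[.561,.099,.042]); print(c)
C,r,e=ring(s,'yellow',c,70,0.042); print(C*1000,r*1000,e*1000)
go(C[0],C[1],0.06,np.radians(-75))
E
```

```text
time: 8.55
tool_pos: [0.5122, 0.0898, 0.1298]
ee_rot: [3.14, 0.001, -1.308]
wrist_force: [-0.3, -0.2, -0.2]
width: 0.0431
[278.70887837 162.16127954]
[547.11209405  95.12576562] 49.033622838992464 0.7159171250987181
t=8.60 at [512.3  89.8 130.1] rpy [ 3.141e+00  1.000e-03 -1.307e+00] w43.1 F [-0.4  0.  -0.5]
delta tool mm [  4.  -35.   70.1]
rotvec [0.0007 0.0005 0.0017]  q [0.06 0.05 1.56 0.   1.53 1.37]
```

View pics/w5.png

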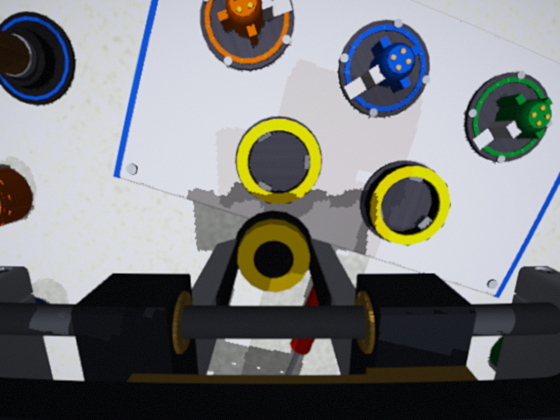

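```bash
python3 - <<'E'
from h import *
s=snap('wrist')
C,r,e=ring(s,'yellow',(278.7,159.5),46,0.042); print(C*1000,r*1000,e*1000)
o=robot.get_obs();R=Ro.from_euler('xyz',o['ee_rot']).as_matrix()
C=C+(R[:,0]*0.0008)[:2]; print(C)
go(C[0],C[1],0.06,np.radians(-75))
E
```

```text
[561.09014087  99.2471404 ] 36.2301705355244 0.10127202464419385
[0.56129846 0.09847474]
t=8.65 at [512.5  89.8 130.3] rpy [ 3.141  0.    -1.307] w43.2 F [ 0.6  0.  -0.5]
delta tool mm [  4.3 -49.4  70.3]
rotvec [0.0003 0.0003 0.0016]  q [0.06 0.05 1.56 0.   1.53 1.37]
```

```bash
python3 -m handwheel '{"delta_pos":[[2,-25,0],[2.3,-24.4,0],[0,0,30],[0,0,30],[0,0,10],[0,0,6],[0,0,4],[0,0,3]],"rotation":[[0,0,0],[0,0,0],[0,0,0],[0,0,0],[0,0,0],[0,0,0],[0,0,0],[0,0,0]],"claw":[1,1,1,1,1,1,1,1]}'
python3 - <<'E'
from h import *
go(.5613,.0985,.046,np.radians(-75)); s=snap('wrist','w6');crop(s,130,130,300,160,2.6,'w6c')
E
```

```text
time: 9.65
tool_pos: [0.5626, 0.0975, 0.0484]
ee_rot: [-3.14, -0.0, -1.309]
wrist_force: [0.3, -0.2, -0.1]
width: 0.0432
t=9.65 at [562.6  97.5  48.4] rpy [-3.14  -0.    -1.309] w43.2 F [ 0.3 -0.2 -0.1]
delta tool mm [-1.3  1.   2.4]
rotvec [-0.0021 -0.0003  0.0001]  q [0.07 0.21 1.55 0.   1.38 1.38]
```

View pics/w6c.png

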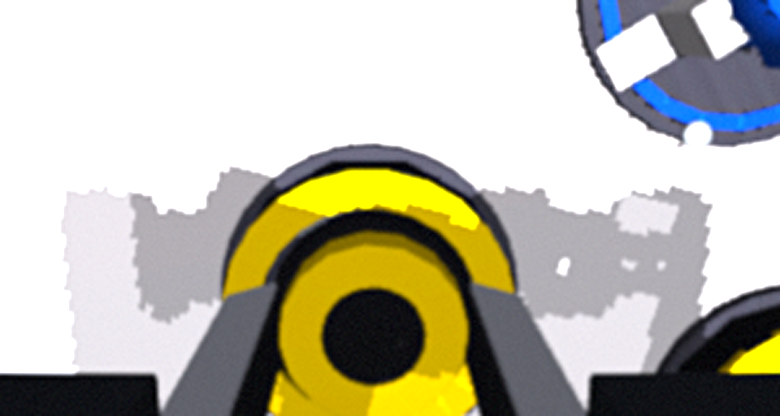

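```bash
python3 -m handwheel '{"delta_pos":[[-0.7,0.5,1.5],[0,0,0],[0,0,0],[0,0,0],[0,0,0],[0,0,0],[0,0,0],[0,0,0]],"rotation":[[0,0,0],[0,0,0],[0,0,0],[0,0,0],[0,0,0],[0,0,0],[0,0,0],[0,0,0]],"claw":[1,1,1,1,1,1,-0.2,-0.2]}'
python3 - <<'E'
from h import *
go(.5613,.0985,.046,np.radians(-75)); s=snap('wrist','w6');crop(s,130,130,300,160,2.6,'w7c')
go(.5613,.0985,.046,np.radians(-75))
E
```

```text
time: 10.7
tool_pos: [0.5613, 0.098, 0.0461]
ee_rot: [-3.141, 0.0, -1.309]
wrist_force: [0.8, 0.5, 1.6]
width: 0.0561
t=10.70 at [561.3  98.   46.1] rpy [-3.141  0.    -1.309] w56.1 F [0.8 0.5 1.6]
delta tool mm [-0.5 -0.2  0.1]
rotvec [-0.0003  0.     -0.    ]  q [0.07 0.21 1.55 0.   1.38 1.38]
t=10.75 at [561.3  98.   46.1] rpy [-3.141  0.    -1.309] w56.1 F [0.7 0.4 0.6]
delta tool mm [-0.5 -0.1  0.1]
rotvec [-0.0003  0.     -0.    ]  q [0.07 0.21 1.55 0.   1.38 1.38]
```

View pics/w7c.png

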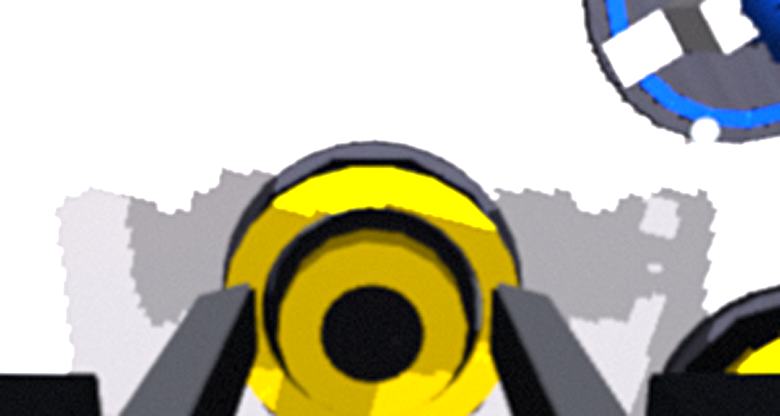

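```bash
python3 -m handwheel '{"delta_pos":[[0,0,-10],[0,0,-50],[0,0,-50],[40,-20,-24],[50,-20,0],[60,-15,0],[60,-15,0],[60,-14,0]],"rotation":[[0,0,0],[0,0,0],[0,0,0],[0,0,0],[0,0,0],[0,0,0],[0,0,0],[0,0,0]],"claw":[-0.2,-0.5,-1,-1,-1,-1,-1,-1]}'
python3 - <<'E'
from h import *
go(.5894,-.326,.18,np.radians(-75))
E
```

```text
time: 11.75
tool_pos: [0.7132, -0.1428, 0.181]
ee_rot: [-3.14, -0.0, -1.309]
wrist_force: [1.0, 0.1, -0.0]
width: 0.094
t=11.75 at [ 713.2 -142.8  181. ] rpy [-3.14  -0.    -1.309] w94.0 F [ 1.   0.1 -0. ]
delta tool mm [144.9 167.    0.9]
rotvec [-0.0014 -0.0005  0.0002]  q [-0.28  0.5   0.9   0.    1.74  1.03]
```

```bash
python3 -m handwheel '{"delta_pos":[[36,41,0],[36,42,0],[36,42,0],[36,42,0],[0,0,0],[0,0,0],[0,0,0],[0,0,0]],"rotation":[[0,0,0],[0,0,0],[0,0,0],[0,0,0],[0,0,0],[0,0,0],[0,0,0],[0,0,0]],"claw":[-1,-1,-1,-1,-1,-1,-1,-1]}'
python3 - <<'E'
from h import *
s=snap('wrist','w8'); c=proj(s,[.5894,-.326,.02]); print(c)
C,r,e=ring(s,'yellow',c,35,0.02); print(C*1000,r*1000,e*1000)
o=robot.get_obs();R=Ro.from_euler('xyz',o['ee_rot']).as_matrix(); C=C+(R[:,0]*0.0008)[:2]
go(C[0],C[1],0.01,np.radians(-75))
E
```

```text
time: 12.75
tool_pos: [0.589, -0.3221, 0.18]
ee_rot: [-3.141, 0.0, -1.307]
wrist_force: [-0.6, 0.2, 0.2]
width: 0.0941
[277.47582509 202.35523574]
[ 589.64776115 -327.36245863] 21.476678851111302 0.14921046598380835
t=12.80 at [ 588.9 -322.3  179.9] rpy [-3.141  0.    -1.307] w93.7 F [-0.7  0.5  0.1]
delta tool mm [  5.9   0.6 169.9]
rotvec [-0.0001  0.0002  0.0019]  q [-0.59  0.37  1.09  0.    1.69  0.72]
```

View pics/w8.png

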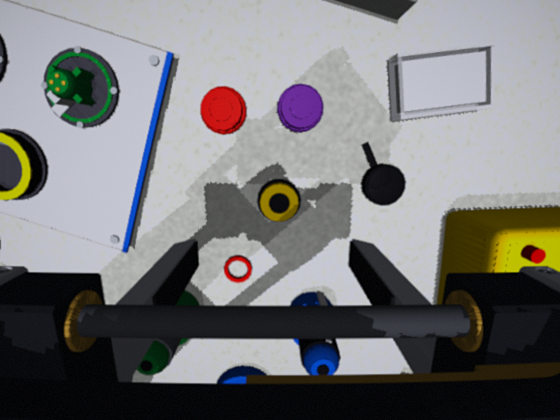

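```bash
python3 -m handwheel '{"delta_pos":[[6,0.6,40],[0,0,50],[0,0,50],[0,0,20],[0,0,9],[0,0,0],[0,0,0],[0,0,0]],"rotation":[[0,0,0],[0,0,0],[0,0,0],[0,0,0],[0,0,0],[0,0,0],[0,0,0],[0,0,0]],"claw":[-1,-1,-1,-1,-1,1,1,1]}'
python3 -m handwheel '{"delta_pos":[[0,0,0],[0,0,0],[0,0,0],[0,0,-20],[0,0,-50],[0,0,-50],[0,0,0],[0,0,0]],"rotation":[[0,0,0],[0,0,0],[0,0,0],[0,0,0],[0,0,0],[0,0,0],[0,0,0],[0,0,0]],"claw":[1,1,1,1,1,1,1,1]}'
python3 - <<'E'
from h import *
a=np.radians(-75); y=np.array([np.sin(a),-np.cos(a)])*.05
go(.5548+y[0],-.0255+y[1],0.13,a)
E
```

```text
time: 13.8
tool_pos: [0.5902, -0.33, 0.013]
ee_rot: [-3.139, -0.002, -1.309]
wrist_force: [0.3, -0.0, 0.6]
width: 0.0676
time: 14.8
tool_pos: [0.589, -0.3293, 0.1313]
ee_rot: [-3.141, -0.0, -1.309]
wrist_force: [-0.4, 0.5, -0.5]
width: 0.043
t=14.80 at [ 589.  -329.3  131.3] rpy [-3.141 -0.    -1.309] w43.0 F [-0.4  0.5 -0.5]
delta tool mm [-302.3    4.4    1.2]
rotvec [-0.0003 -0.0002  0.    ]  q [-0.59  0.39  1.15  0.    1.6   0.72]
```

```bash
python3 -m handwheel '{"delta_pos":[[-50,1,0],[-50,1,0],[-50,1,0],[-50,1,0],[-51,0,0],[-51,0,0],[0,0,0],[0,0,0]],"rotation":[[0,0,0],[0,0,0],[0,0,0],[0,0,0],[0,0,0],[0,0,0],[0,0,0],[0,0,0]],"claw":[1,1,1,1,1,1,1,1]}'
python3 - <<'E'
from h import *
s=snap('wrist','w9')
c=proj(s,[.555,-.025,.042]); print(c)
C,r,e=ring(s,'yellow',c-[0,2],46,0.042); print(C*1000,r*1000,e*1000)
o=robot.get_obs();R=Ro.from_euler('xyz',o['ee_rot']).as_matrix()
C=C+(R[:,0]*0.0008)[:2]; print(C)
go(C[0],C[1],0.0465,np.radians(-75))
E
```

```text
time: 15.8
tool_pos: [0.5064, -0.0388, 0.1295]
ee_rot: [3.139, 0.001, -1.309]
wrist_force: [0.5, 0.1, -0.6]
width: 0.0432
[273.40374036 160.85812758]
[554.38838366 -25.62330893] 36.30882760445432 0.0891635155503648
[ 0.55459492 -0.02639619]
t=15.85 at [506.7 -39.4 129.8] rpy [ 3.14  0.   -1.31] w42.9 F [ 0.4 -0.9 -0.1]
delta tool mm [ -0.2 -49.8  83.2]
rotvec [ 0.002   0.0004 -0.0007]  q [-0.19  0.02  1.59 -0.    1.53  1.12]
```

```bash
python3 -m handwheel '{"delta_pos":[[0,-25,0],[0,-24.8,0],[0,0,40],[0,0,30],[0,0,8],[0,0,3],[0,0,0],[0,0,0]],"rotation":[[0,0,0],[0,0,0],[0,0,0],[0,0,0],[0,0,0],[0,0,0],[0,0,0],[0,0,0]],"claw":[1,1,1,1,1,1,1,1]}'
python3 - <<'E'
from h import *
go(.5546,-.0264,.0462,np.radians(-75)); s=snap('wrist','w10');crop(s,130,130,300,160,2.6,'w10c')
E
```

```text
time: 16.85
tool_pos: [0.5561, -0.0261, 0.0514]
ee_rot: [-3.139, -0.001, -1.309]
wrist_force: [0.2, 0.1, 0.2]
width: 0.043
t=16.85 at [556.1 -26.1  51.4] rpy [-3.139e+00 -1.000e-03 -1.309e+00] w43.0 F [0.2 0.1 0.2]
delta tool mm [-0.1  1.6  5.2]
rotvec [-0.0023 -0.0011 -0.0002]  q [-0.15  0.18  1.58 -0.    1.38  1.16]
```

View pics/w10c.png

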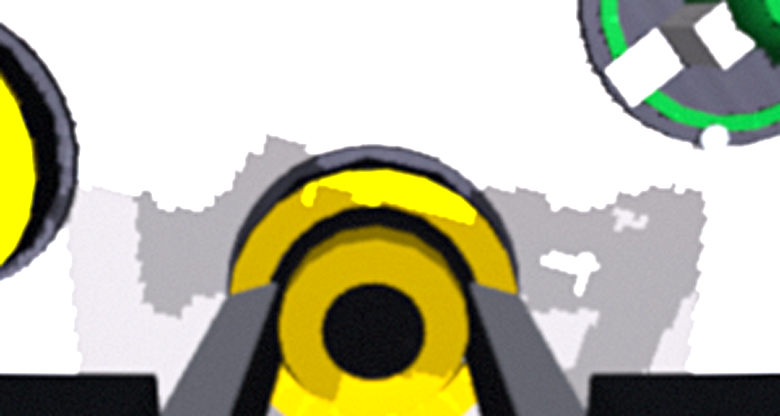

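```bash
python3 -m handwheel '{"delta_pos":[[0,0.3,2],[0,0,0],[0,0,0],[0,0,0],[0,0,0],[0,0,0],[0,0,0],[0,0,0]],"rotation":[[0,0,0],[0,0,0],[0,0,0],[0,0,0],[0,0,0],[0,0,0],[0,0,0],[0,0,0]],"claw":[1,1,1,1,1,1,1,1]}'
python3 - <<'E'
from h import *
go(.5546,-.0264,.0462,np.radians(-75))
E
```

```text
time: 17.9
tool_pos: [0.555, -0.0259, 0.048]
ee_rot: [-3.141, 0.0, -1.309]
wrist_force: [-0.1, -0.7, 0.3]
width: 0.0431
t=17.90 at [555.  -25.9  48. ] rpy [-3.141  0.    -1.309] w43.1 F [-0.1 -0.7  0.3]
delta tool mm [0.4 0.5 1.8]
rotvec [-0.0001  0.0001 -0.    ]  q [-0.15  0.18  1.58  0.    1.38  1.16]
```

Lower 1.5 mm more, release, then rise.

```bash
python3 -m handwheel '{"delta_pos":[[0.3,0.4,1.5],[0,0,0],[0,0,0],[0,0,0],[0,0,0],[0,0,0],[0,0,0],[0,0,-10]],"rotation":[[0,0,0],[0,0,0],[0,0,0],[0,0,0],[0,0,0],[0,0,0],[0,0,0],[0,0,0]],"claw":[1,1,1,-0.2,-0.2,-0.2,-0.2,-0.5]}'
python3 - <<'E'
from h import *
a=np.radians(-75)
go(.575,.36,.25,a); s=snap('wrist','w11');crop(s,130,130,300,160,2.6,'w11c')
E
```

```text
time: 18.9
tool_pos: [0.5538, -0.0261, 0.0559]
ee_rot: [3.14, 0.001, -1.309]
wrist_force: [0.4, -0.7, 0.2]
width: 0.0631
t=18.90 at [553.8 -26.1  55.9] rpy [ 3.140e+00  1.000e-03 -1.309e+00] w63.1 F [ 0.4 -0.7  0.2]
delta tool mm [-367.7 -120.  -194. ]
rotvec [0.002 0.001 0.   ]  q [-0.15  0.18  1.57  0.    1.39  1.16]
```

View pics/w11c.png

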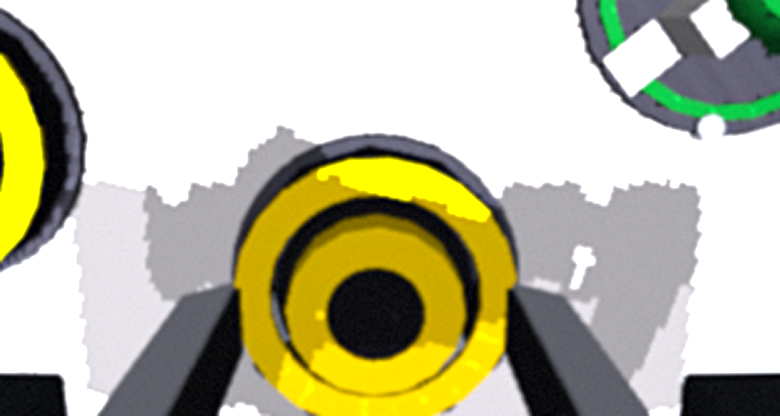

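```bash
python3 - <<'E'
from h import *
import pickle
s,t=pickle.load(open('s2.pkl','rb'))
print(onz(s,30,123,.111),onz(t,100+117/3,130+158/3,.111))
C,r,e=ring(s,'blue',(80,124),26,.003);print('mat',C,r)
C,r,e=ring(t,'blue',(152,190),20,.003);print('mat',C,r)
a=np.radians(-75)
go(.578,.35,.25,a)
E
```

```text
[0.5894732  0.34722561 0.111     ] [0.58900858 0.34766158 0.111     ]
mat [0.59242287 0.35169249] 0.03566869079096464
mat [0.59400036 0.34972217] 0.035850616643842426
t=18.95 at [555.4 -26.3  58.3] rpy [-3.140e+00 -1.000e-03 -1.309e+00] w66.9 F [0.9 0.2 0.4]
delta tool mm [-357.5 -119.6 -191.8]
rotvec [-0.0019 -0.0007  0.0001]  q [-0.15  0.17  1.57  0.    1.39  1.16]
```

```bash
python3 -m handwheel '{"delta_pos":[[0,0,-50],[-10,-5,-50],[-40,-15,-40],[-50,-20,-40],[-50,-22,-12],[-50,-22,0],[-50,-18,0],[-50,-12,0]],"rotation":[[0,0,0],[0,0,0],[0,0,0],[0,0,0],[0,0,0],[0,0,0],[0,0,0],[0,0,0]],"claw":[-1,-1,-1,-1,-1,-1,-1,-1]}'
python3 -m handwheel '{"delta_pos":[[-50,-13,0],[-8,-4,0],[0,0,0],[0,0,0],[0,0,0],[0,0,0],[0,0,0],[0,0,0]],"rotation":[[0,0,0],[0,0,0],[0,0,0],[0,0,0],[0,0,0],[0,0,0],[0,0,0],[0,0,0]],"claw":[-1,-1,-1,-1,-1,-1,-1,-1]}'
python3 - <<'E'
from h import *
a=np.radians(-75)
go(.590,.348,.059,a); s=snap('wrist','w12');print(proj(s,[.59,.348,.111]))
crop(s,130,30,300,240,2.5,'w12c')
E
```

```text
time: 19.95
tool_pos: [0.5869, 0.2911, 0.2463]
ee_rot: [-3.141, 0.0, -1.309]
wrist_force: [0.5, 0.3, 0.2]
width: 0.0937
time: 20.95
tool_pos: [0.5881, 0.3496, 0.2458]
ee_rot: [-3.141, 0.0, -1.309]
wrist_force: [-0.3, -1.1, -0.8]
width: 0.0938
t=20.95 at [588.1 349.6 245.8] rpy [-3.141  0.    -1.309] w93.8 F [-0.3 -1.1 -0.8]
delta tool mm [  2.   -1.4 186.8]
rotvec [-0.0001  0.0001 -0.0003]  q [0.45 0.39 0.92 0.   1.83 1.76]
[276.03479278 205.22289102]
```

View pics/w12c.png

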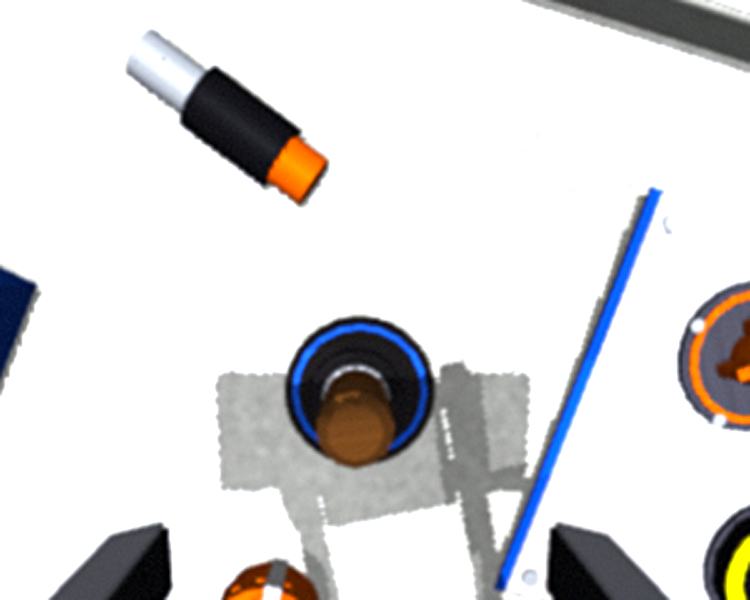

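```bash
python3 - <<'E'
from h import *
s=snap('wrist'); P=onz(s,272,203.3,.111); print(P)
C,r,e=ring(s,'blue',(273.5,185),34,.003);print('mat',C,r,e)
o=robot.get_obs();R=Ro.from_euler('xyz',o['ee_rot']).as_matrix(); P=P+R[:,0]*.0008
go(P[0],P[1],.059,np.radians(-75))
E
```

```text
[0.59087141 0.35272319 0.111     ]
mat [0.59280755 0.35158839] 0.03580903288910414 0.0005851767467620284
t=21.05 at [588.1 349.8 245.8] rpy [-3.142  0.    -1.309] w93.9 F [ 0.6  0.6 -0.9]
delta tool mm [ -1.3  -3.5 186.8]
rotvec [-0.0001  0.0001  0.    ]  q [0.45 0.4  0.92 0.   1.83 1.76]
```

```bash
python3 -m handwheel '{"delta_pos":[[-1.3,-3.5,40],[0,0,50],[0,0,50],[0,0,30],[0,0,17],[0,0,0],[0,0,0],[0,0,0]],"rotation":[[0,0,0],[0,0,0],[0,0,0],[0,0,0],[0,0,0],[0,0,0],[0,0,0],[0,0,0]],"claw":[-1,-1,-1,-1,-1,1,1,1]}'
python3 -m handwheel '{"delta_pos":[[0,0,0],[0,0,0],[0,0,0],[0,0,-20],[0,0,-50],[0,0,-50],[0,0,0],[0,0,0]],"rotation":[[0,0,0],[0,0,0],[0,0,0],[0,0,0],[0,0,0],[0,0,0],[0,0,0],[0,0,0]],"claw":[1,1,1,1,1,1,1,1]}'
python3 - <<'E'
from h import *
a=np.radians(-75); y=np.array([np.sin(a),-np.cos(a)])*.06
go(.5613+y[0],.0985+y[1],.18,a); s=snap('wrist','w13')
E
```

```text
time: 22.05
tool_pos: [0.5923, 0.3525, 0.0612]
ee_rot: [-3.138, 0.001, -1.309]
wrist_force: [0.6, 0.1, -0.3]
width: 0.0673
time: 23.05
tool_pos: [0.5905, 0.3517, 0.1778]
ee_rot: [3.14, -0.0, -1.309]
wrist_force: [-0.8, 0.2, -2.7]
width: 0.0336
t=23.05 at [590.5 351.7 177.8] rpy [ 3.14  -0.    -1.309] w33.6 F [-0.8  0.2 -2.7]
delta tool mm [237.  153.8  -1.9]
rotvec [ 0.0018 -0.0003  0.0001]  q [0.45 0.41 1.04 0.   1.7  1.76]
```

View pics/w13.png

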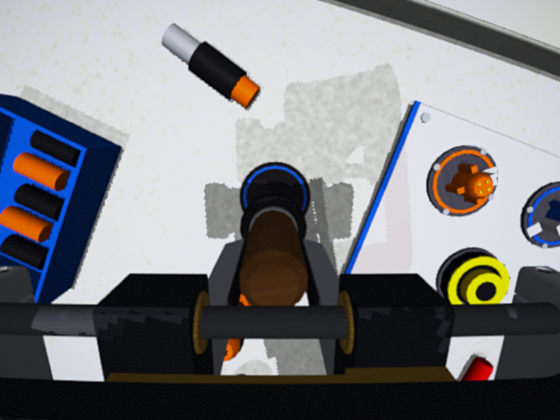

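```bash
python3 - <<'E'
from h import *
go(.5613,.0985,.14,np.radians(-75))
E
python3 -m handwheel '{"delta_pos":[[40,16,0],[40,16,0],[40,16,0],[40,16,0],[40,15,0],[37,15,0],[0,0,20],[0,0,0]],"rotation":[[0,0,0],[0,0,0],[0,0,0],[0,0,0],[0,0,0],[0,0,0],[0,0,0],[0,0,0]],"claw":[1,1,1,1,1,1,1,1]}'
python3 - <<'E'
from h import *
go(.5613,.0985,.113,np.radians(-75)); s=snap('wrist','w14')
go(.5613,.0985,.113,np.radians(-75))
E
```

```text
t=23.10 at [590.  351.4 176.1] rpy [ 3.137e+00 -1.000e-03 -1.309e+00] w33.7 F [-0.3 -0.5 -4.2]
delta tool mm [236.8  93.   36.7]
rotvec [ 0.0045 -0.0009 -0.    ]  q [0.45 0.41 1.04 0.   1.7  1.76]
time: 24.1
tool_pos: [0.5588, 0.098, 0.1541]
ee_rot: [3.132, 0.002, -1.31]
wrist_force: [-0.3, 0.1, -3.8]
width: 0.0334
t=24.10 at [558.8  98.  154.1] rpy [ 3.132e+00  2.000e-03 -1.310e+00] w33.4 F [-0.3  0.1 -3.8]
delta tool mm [ 0.2 -2.9 41.1]
rotvec [ 0.0091  0.002  -0.001 ]  q [0.07 0.15 1.41 0.   1.6  1.38]
t=24.15 at [559.8  98.5 155.7] rpy [ 3.135e+00  1.000e-03 -1.309e+00] w33.6 F [ 0.9 -0.  -2.2]
delta tool mm [ 0.4 -1.7 42.7]
rotvec [ 0.0062  0.0014 -0.0002]  q [0.07 0.15 1.4  0.   1.6  1.38]
```

View pics/w14.png

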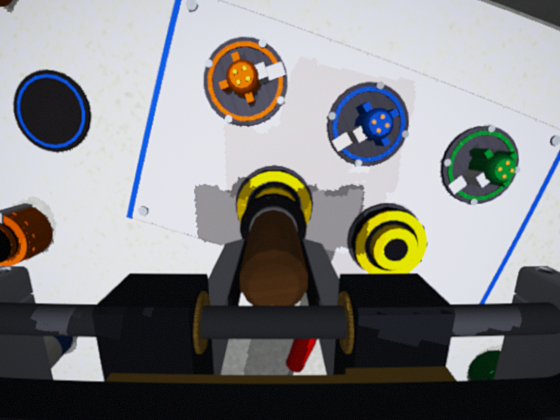

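```bash
python3 -m handwheel '{"delta_pos":[[0.3,-0.6,20],[0,0,15],[0,0,6],[0,0,3],[0,0,3],[0,0,3],[0,0,3],[0,0,2]],"rotation":[[0,0,0],[0,0,0],[0,0,0],[0,0,0],[0,0,0],[0,0,0],[0,0,0],[0,0,0]],"claw":[1,1,1,1,1,1,1,1]}'
python3 - <<'E'
from h import *
go(.5613,.0985,.1012,np.radians(-75))
E
```

```text
time: 25.15
tool_pos: [0.5625, 0.0985, 0.1039]
ee_rot: [-3.141, -0.0, -1.309]
wrist_force: [0.7, 0.8, 11.8]
width: 0.0329
t=25.15 at [562.5  98.5 103.9] rpy [-3.141 -0.    -1.309] w32.9 F [ 0.7  0.8 11.8]
delta tool mm [-0.3  1.1  2.7]
rotvec [-0.0008 -0.0001 -0.    ]  q [0.07 0.17 1.48 0.   1.49 1.38]
```

```bash
python3 -m handwheel '{"delta_pos":[[0,0,1],[0,0,1],[0,0,1],[0,0,0],[0,0,0],[0,0,0],[0,0,0],[0,0,0]],"rotation":[[0,0,0],[0,0,0],[0,0,0],[0,0,0],[0,0,0],[0,0,0],[0,0,0],[0,0,0]],"claw":[1,1,1,1,1,1,1,1]}'
python3 - <<'E'
from h import *
go(.5613,.0985,.1012,np.radians(-75))
E
```

```text
time: 26.15
tool_pos: [0.5631, 0.0987, 0.1038]
ee_rot: [-3.139, -0.0, -1.309]
wrist_force: [-2.1, 0.2, 9.9]
width: 0.0338
t=26.15 at [563.1  98.7 103.8] rpy [-3.139 -0.    -1.309] w33.8 F [-2.1  0.2  9.9]
delta tool mm [-0.2  1.8  2.5]
rotvec [-0.0031 -0.0005  0.0002]  q [0.07 0.17 1.48 0.   1.49 1.38]
```

```bash
python3 -m handwheel '{"delta_pos":[[0,0.5,1],[0,0,1],[0,0,1],[0,0,1],[0,0,0],[0,0,0],[0,0,0],[0,0,0]],"rotation":[[0,0,0],[0,0,0],[0,0,0],[0,0,0],[0,0,0],[0,0,0],[0,0,0],[0,0,0]],"claw":[1,1,1,1,1,1,1,1]}'
python3 - <<'E'
from h import *
go(.5613,.0985,.1012,np.radians(-75)); s=snap('wrist','w15');crop(s,130,130,300,160,2.6,'w15c'); s=snap('side','s15'); crop(s,200,130,180,120,4,'s15c')
E
```

```text
time: 27.15
tool_pos: [0.5636, 0.099, 0.1036]
ee_rot: [-3.134, -0.001, -1.309]
wrist_force: [-5.4, 0.0, 20.4]
width: 0.0337
t=27.15 at [563.6  99.  103.6] rpy [-3.134e+00 -1.000e-03 -1.309e+00] w33.7 F [-5.4  0.  20.4]
delta tool mm [-0.2  2.4  2.3]
rotvec [-0.0073 -0.0008  0.0004]  q [0.07 0.17 1.48 0.   1.48 1.38]
```

View pics/w15c.png

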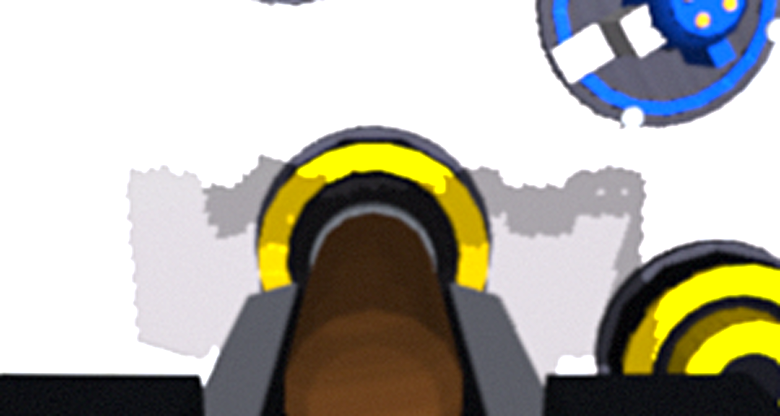

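View pics/s15c.png

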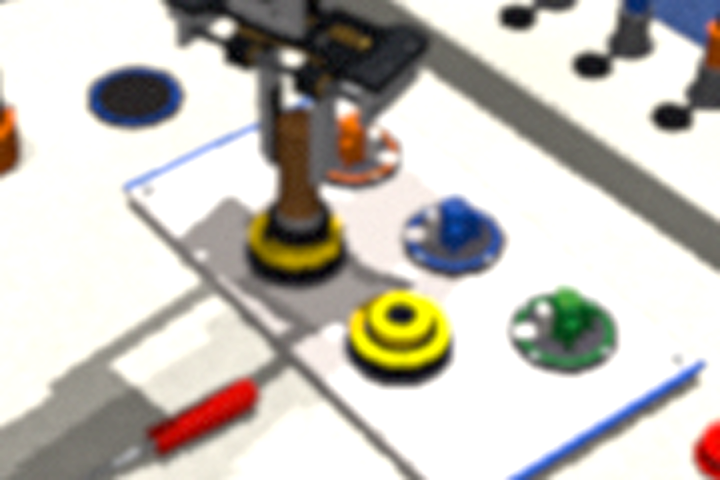

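```bash
python3 -m handwheel '{"delta_pos":[[0,0,-10],[0,0,-40],[0,0,-15],[0,0,0],[0,0,0],[0,0,0],[0,0,0],[0,0,0]],"rotation":[[0,0,0],[0,0,0],[0,0,0],[0,0,0],[0,0,0],[0,0,0],[0,0,0],[0,0,0]],"claw":[1,1,1,1,1,1,1,1]}'
python3 - <<'E'
from h import *
go(.5546,-.0264,.15,np.radians(-75)); s=snap('wrist');crop(s,130,130,300,160,2.6,'w16c'); s=snap('side','s16'); crop(s,200,130,180,120,4,'s16c')
E
```

```text
time: 28.25
tool_pos: [0.5617, 0.0984, 0.1613]
ee_rot: [3.141, 0.0, -1.309]
wrist_force: [0.2, -0.5, -2.8]
width: 0.0337
t=28.25 at [561.7  98.4 161.3] rpy [ 3.141  0.    -1.309] w33.7 F [ 0.2 -0.5 -2.8]
delta tool mm [118.7  39.1  11.3]
rotvec [ 0.0007  0.0002 -0.    ]  q [0.07 0.15 1.39 0.   1.6  1.38]
```

View pics/s16c.png

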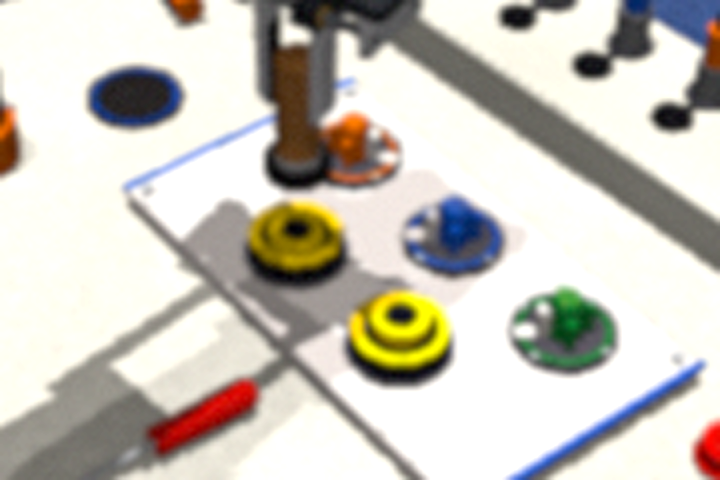

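Cover A now stands much lower than cover B, so it is home. Now cover B.

```bash
python3 -m handwheel '{"delta_pos":[[40,13,0],[40,13,0],[38.7,13,0],[0,0,10],[0,0,0],[0,0,0],[0,0,0],[0,0,0]],"rotation":[[0,0,0],[0,0,0],[0,0,0],[0,0,0],[0,0,0],[0,0,0],[0,0,0],[0,0,0]],"claw":[1,1,1,1,1,1,1,1]}'
python3 - <<'E'
from h import *
s=snap('wrist','w17');go(.5546,-.0264,.113,np.radians(-75)); 
E
```

```text
time: 29.35
tool_pos: [0.5551, -0.0257, 0.152]
ee_rot: [-3.141, -0.0, -1.308]
wrist_force: [0.4, -0.0, -3.7]
width: 0.0336
t=29.40 at [555.  -25.8 152. ] rpy [-3.141 -0.    -1.308] w33.4 F [-0.  -0.5 -3.5]
delta tool mm [ 0.4  0.6 39. ]
rotvec [-0.0004 -0.      0.0009]  q [-0.15  0.12  1.45  0.    1.58  1.16]
```

View pics/w17.png

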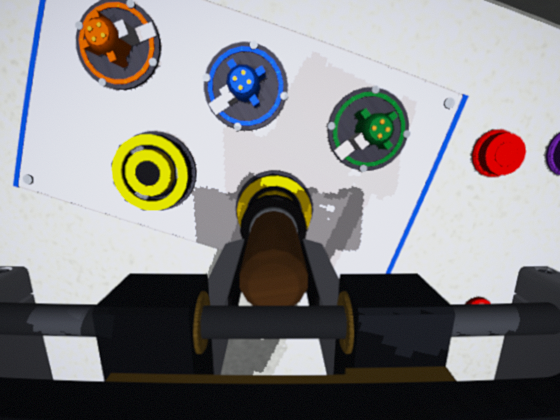

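```bash
python3 -m handwheel '{"delta_pos":[[0.4,0.5,20],[0,0,15],[0,0,5],[0,0,3],[0,0,3],[0,0,3],[0,0,3],[0,0,2]],"rotation":[[0,0,0],[0,0,0],[0,0,0],[0,0,0],[0,0,0],[0,0,0],[0,0,0],[0,0,0]],"claw":[1,1,1,1,1,1,1,1]}'
python3 -m handwheel '{"delta_pos":[[0,0,1],[0,0,1],[0,0,0],[0,0,0],[0,0,0],[0,0,0],[0,0,0],[0,0,0]],"rotation":[[0,0,0],[0,0,0],[0,0,0],[0,0,0],[0,0,0],[0,0,0],[0,0,0],[0,0,0]],"claw":[1,1,1,1,1,1,1,1]}'
```

```text
time: 30.4
tool_pos: [0.5557, -0.0268, 0.1034]
ee_rot: [-3.137, -0.002, -1.309]
wrist_force: [-8.1, 0.9, 23.5]
width: 0.0337
time: 31.4
tool_pos: [0.5563, -0.0268, 0.1033]
ee_rot: [-3.135, -0.002, -1.309]
wrist_force: [-8.2, 2.3, 24.0]
width: 0.0338
```

```bash
python3 -m handwheel '{"delta_pos":[[0,0,-10],[0,0,-40],[0,0,-30],[0,0,0],[0,0,0],[0,0,0],[0,0,0],[0,0,0]],"rotation":[[0,0,0],[0,0,0],[0,0,0],[0,0,0],[0,0,0],[0,0,0],[0,0,0],[0,0,0]],"claw":[1,1,1,1,1,1,1,1]}'
python3 - <<'E'
from h import *
go(.593,.351,.165,np.radians(-75)); s=snap('side','s18'); crop(s,200,130,180,120,4,'s18c')
s=snap('wrist','w18')
E
```

```text
time: 32.4
tool_pos: [0.5542, -0.0268, 0.175]
ee_rot: [3.14, 0.001, -1.309]
wrist_force: [-0.3, 0.1, -3.4]
width: 0.0333
t=32.40 at [554.2 -26.8 175. ] rpy [ 3.140e+00  1.000e-03 -1.309e+00] w33.3 F [-0.3  0.1 -3.4]
delta tool mm [-354.9 -135.2   10. ]
rotvec [ 0.0011  0.0006 -0.0001]  q [-0.15  0.11  1.41  0.    1.63  1.16]
```

View pics/s18c.png

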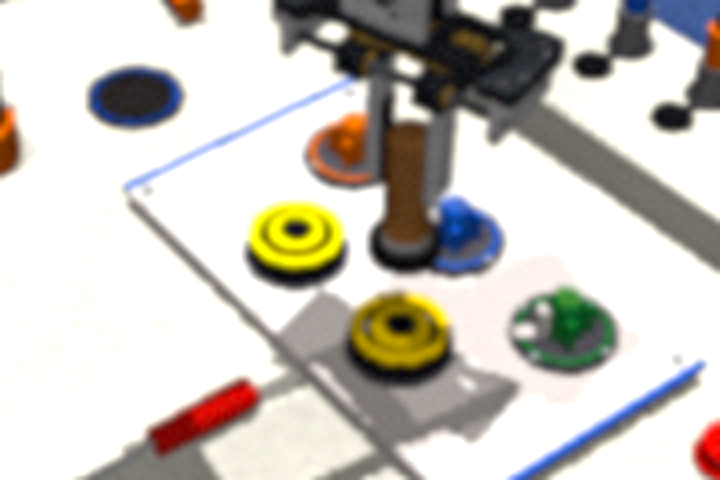

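Both covers are home. The pusher goes back to its mat.

```bash
python3 -m handwheel '{"delta_pos":[[-50,-19,0],[-51,-19,0],[-51,-19,0],[-51,-20,0],[-51,-20,0],[-51,-19,0],[-50,-19,0],[0,0,0]],"rotation":[[0,0,0],[0,0,0],[0,0,0],[0,0,0],[0,0,0],[0,0,0],[0,0,0],[0,0,0]],"claw":[1,1,1,1,1,1,1,1]}'
python3 -m handwheel '{"delta_pos":[[0,0,30],[0,0,30],[0,0,30],[0,0,10],[0,0,5],[0,0,5],[0,0,1],[0,0,0]],"rotation":[[0,0,0],[0,0,0],[0,0,0],[0,0,0],[0,0,0],[0,0,0],[0,0,0],[0,0,0]],"claw":[1,1,1,1,1,1,1,1]}'
python3 - <<'E'
from h import *
go(.593,.351,.0616,np.radians(-75)); s=snap('wrist','w19'); crop(s,130,100,300,190,2.6,'w19c')
go(.593,.351,.0616,np.radians(-75))
E
```

```text
time: 33.5
tool_pos: [0.5921, 0.3552, 0.1742]
ee_rot: [3.14, 0.001, -1.304]
wrist_force: [-0.6, -0.6, -3.4]
width: 0.0335
time: 34.5
tool_pos: [0.5934, 0.3512, 0.0656]
ee_rot: [-3.14, 0.0, -1.309]
wrist_force: [-0.6, -1.2, -3.3]
width: 0.0334
t=34.50 at [593.4 351.2  65.6] rpy [-3.14   0.    -1.309] w33.4 F [-0.6 -1.2 -3.3]
delta tool mm [0.1 0.4 4. ]
rotvec [-0.0014  0.0003  0.0001]  q [0.45 0.45 1.2  0.   1.49 1.76]
t=34.55 at [593.4 351.2  65.6] rpy [-3.14   0.    -1.309] w33.6 F [ 0.3 -0.4 -3.6]
delta tool mm [0.1 0.4 4. ]
rotvec [-0.0013  0.0003  0.0001]  q [0.45 0.45 1.2  0.   1.49 1.76]
```

View pics/w19c.png

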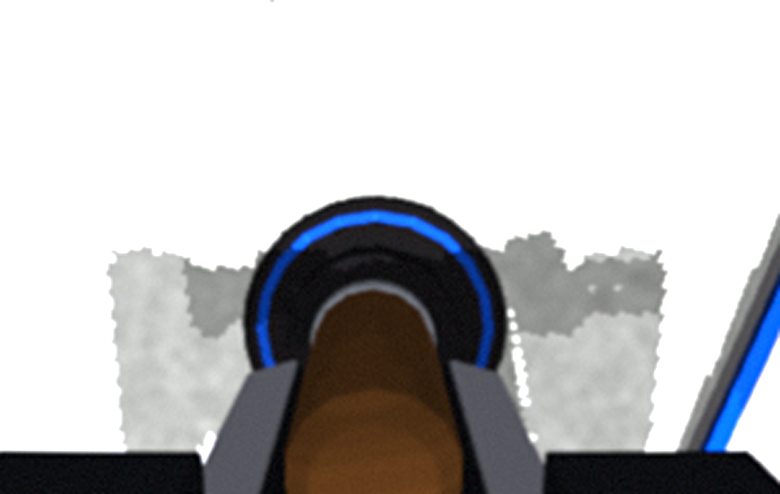

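```bash
python3 -m handwheel '{"delta_pos":[[0,0,2],[0,0,1],[0,0,1],[0,0,0.5],[0,0,0],[0,0,0],[0,0,0],[0,0,0]],"rotation":[[0,0,0],[0,0,0],[0,0,0],[0,0,0],[0,0,0],[0,0,0],[0,0,0],[0,0,0]],"claw":[1,1,1,1,1,1,1,1]}'
```

```text
time: 35.55
tool_pos: [0.5931, 0.3511, 0.0616]
ee_rot: [-3.141, 0.0, -1.309]
wrist_force: [-3.6, -1.3, 6.0]
width: 0.0334
```

```bash
python3 -m handwheel '{"delta_pos":[[0,0,0],[0,0,0],[0,0,0],[0,0,0],[0,0,-15],[0,0,-50],[0,0,-60],[0,0,-60]],"rotation":[[0,0,0],[0,0,0],[0,0,0],[0,0,0],[0,0,0],[0,0,0],[0,0,0],[0,0,0]],"claw":[-0.3,-0.3,-0.5,-1,-1,-1,-1,-1]}'
python3 - <<'E'
from h import *
go(.44,.36,.25,np.radians(-75))
E
```

```text
time: 36.55
tool_pos: [0.5929, 0.351, 0.2485]
ee_rot: [-3.14, 0.0, -1.309]
wrist_force: [0.7, 0.7, 0.1]
width: 0.094
t=36.55 at [592.9 351.  248.5] rpy [-3.14   0.    -1.309] w94.0 F [0.7 0.7 0.1]
delta tool mm [-48.3 145.3  -1.7]
rotvec [-0.0017  0.0004  0.    ]  q [0.45 0.41 0.9  0.   1.83 1.76]
```

```bash
python3 -m handwheel '{"delta_pos":[[-16,48,0],[-16,48,0],[-16,49,0],[0,0,0],[0,0,0],[0,0,0],[0,0,0],[0,0,0]],"rotation":[[0,0,0],[0,0,0],[0,0,0],[0,0,0],[0,0,0],[0,0,0],[0,0,0],[0,0,0]],"claw":[-1,-1,-1,-1,-1,-1,-1,-1]}'
python3 - <<'E'
from h import *
import pickle
s=snap('wrist','w20'); pickle.dump(s,open('s20.pkl','wb')); go(.455,.362,.25,np.radians(-75))
c=proj(s,[.455,.362,.05]); print(c,s['eye']); x0,y0=int(c[0]-80),int(c[1]-90); print(x0,y0); crop(s,x0,max(y0,0),160,150,4,'w20c')
E
```

```text
time: 37.55
tool_pos: [0.4412, 0.3597, 0.2449]
ee_rot: [3.141, -0.0, -1.31]
wrist_force: [-0.4, -0.6, -0.1]
width: 0.0939
t=37.60 at [441.  359.7 244.9] rpy [ 3.141 -0.    -1.31 ] w93.5 F [-0.   0.6 -0.3]
delta tool mm [  1.4 -14.1  -5.1]
rotvec [ 0.0005 -0.0001 -0.0006]  q [0.58 0.13 1.25 0.   1.77 1.89]
[275.04776023 184.98929703] [0.50763669 0.37821214 0.42428423]
195 94
```

View pics/w20c.png

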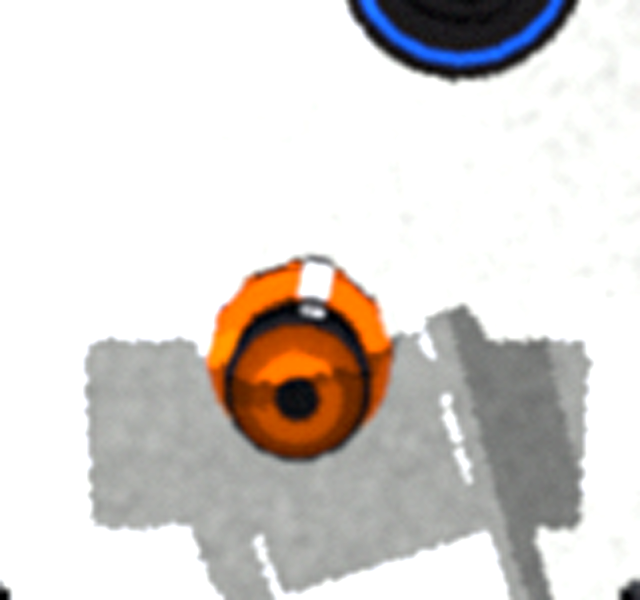

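View pics/w20.png

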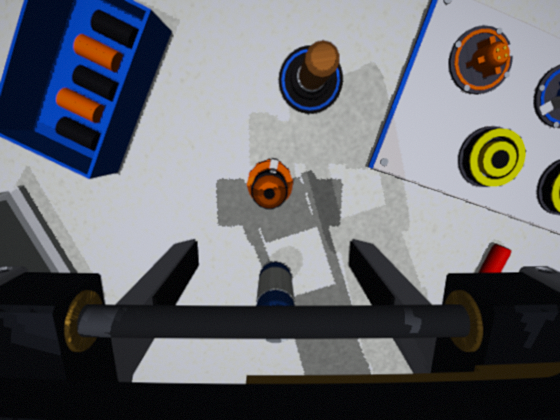

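```bash
cat >> h.py <<'E'
def plug(s,col,gc,ribroi,zr=0.04):
    """gland top circle -> axis; white rib pixels in ribroi on plane zr -> angle"""
    P=onz(s,*gc,.106)
    hsv=cv2.cvtColor(s['color'],cv2.COLOR_RGB2HSV); w=cv2.inRange(hsv,(0,0,110),(180,70,255))
    x,y,a,b=ribroi; yy,xx=np.where(w[y:y+b,x:x+a]>0); Q=np.array([onz(s,u+x,v+y,zr) for u,v in zip(xx,yy)])
    d=(Q-P)[:,:2]; m=d.mean(0); print('axis',np.round(P*1000,1),'n',len(Q),'rib r',np.round(np.hypot(*d.T)*1000,1)[[0,len(d)//2,-1]],'ang',np.degrees(np.arctan2(m[1],m[0])))
    return P
E
python3 - <<'E'
from h import *
import pickle
s=pickle.load(open('s20.pkl','rb'))
hsv=cv2.cvtColor(s['color'],cv2.COLOR_RGB2HSV)
print(hsv[155:172,264:284,1]); print(hsv[155:172,264:284,2])
# gland black hole
for c,st in blobs(s,(0,0,0),(180,255,45),roi=(255,180,30,25)): print(c,st)
P=plug(s,'orange',(269.5,193.2),(268,160,13,10)); print(onz(s,274.2,159.5,.04)-P)
E
```

```text
[[  4   3   4   4   3   3   1   4   3   4   4   4   6   1   1   1   3   4
    3   4]
 [  4   5   3   3   4   4   3   4   3   4   4   6   3   3   3   3   3   3
    3   4]
 [  4   3   1   3   5   5   5   2   4   4   3   0   5   5   3   3   3   3
    3   6]
 [  5   5   3   8  27  31  18   2   8   9   3   3   2   4   5   4   4   3
    3   3]
 [  3   3  23 104 178 195 100  11   9  10   7  13  11   3   6   5   4   4
    1   3]
 [ 39  73 145 239 255 250 120  11  11  11  10   9  10   2  20  18   6   3
    4   3]
 [196 255 255 255 255 218  88   7   9  10   9   9  10   4  46 120  68  16
    3   5]
 [255 255 255 255 255 205  85   4  12   6   8   9  10  10 100 230 196  72
    3   7]
 [255 255 255 255 255 200  79   4  12   9   8   9  11  22 140 255 255 175
   43   3]
 [255 255 255 255 255 185  72   6  11   8   9  10   8  45 175 255 255 255
  162  43]
 [255 255 255 255 247 155  50   6  10   8  10  11   4  68 202 255 255 255
  255 183]
 [255 255 255 255 228 124  25  12  11   8   9  11   7  90 211 255 255 255
  255 255]
 [255 255 255 255 216 112  20   8  10  10  11   9  23 124 232 255 255 255
  255 
[... 1244 characters left out ...]
3 190 188 196 200 196 191
  172 135]
 [199 199 200 198 199 200 197 206 205 204 204 205 189 190 195 199 199 201
  197 172]
 [199 193 183 178 184 189 183 182 182 181 190 198 196 196 200 198 198 200
  198 195]
 [180 164 130 106 118 137 122 105  98 106 127 159 175 188 198 201 200 198
  199 200]
 [115  94  68  42  46  59  58  58  57  56  66  83 111 148 186 198 199 199
  198 198]
 [ 62  32  21  10   7  24  64  91  83  74  70  58  68 109 149 180 194 198
  199 198]
 [ 18   4   8   5   7  33  91 127 123 123 130 101  47  43  75 122 160 186
  198 199]]
[268.69 193.27] [264, 189, 10, 10, 83]
axis [452.9 367.8 106. ] n 65 rib r [30.3 27.9 21.7] ang 3.9550974627235806
[ 0.0311714   0.00304279 -0.066     ]
```

```bash
cat >> h.py <<'E'
from scipy.optimize import least_squares
def arcfit(s,pts,z,r):
    P=np.array([onz(s,*q,z)[:2] for q in pts]); c=P.mean(0); 
    f=lambda c:np.hypot(*(P-c).T)-r
    q=least_squares(f,c,loss='soft_l1',f_scale=5e-4); return q.x,np.abs(f(q.x)).mean()
def plug2(s,col,approx,gpx,corr=True):
    """approx world xy; gland blob and skirt outer contour"""
    h,w=420,560; c=np.array(proj(s,[*approx,.05])); m=ringpx(s,col,c,70)
    g=cv2.circle(np.zeros_like(m),tuple(int(round(v)) for v in gpx),1,255,-1)
    # gland top rim: fit circle r=18 at z=.106 to points of image edge far from skirt
    hsv=cv2.cvtColor(s['color'],cv2.COLOR_RGB2HSV)
    cs,_=cv2.findContours(m,cv2.RETR_EXTERNAL,cv2.CHAIN_APPROX_NONE); p=np.vstack(cs)[:,0].astype(float)
    eye=np.array(s['eye'])[:2]; A=np.array(approx)
    P4=np.array([onz(s,*q,.04)[:2] for q in p]); d=P4-A; u=(eye-A)/np.linalg.norm(eye-A)
    near=(d@u/np.maximum(np.hypot(*d.T),1e-6)>-0.1)&(np.hypot(*d.T)>.027)&(np.hypot(*d.T)<.036)
    C4,e4=arcfit(s,p[near],.04,.031)
    P1=np.array([onz(s,*q,.106)[:2] for q in p]); d1=P1-A
    far=(d1@u/np.maximum(np.hypot(*d1.T),1e-6)<0.1)&(np.hypot(*d1.T)<.023)&(np.hypot(*d1.T)>.013)
    C1,e1=arcfit(s,p[far],.106,.018) if far.sum()>8 else (None,0)
    return C4,e4,near.sum(),C1,e1,far.sum()
E
python3 - <<'E'
from h import *
import pickle
s=pickle.load(open('s20.pkl','rb'))
print(plug2(s,'orange',(.453,.3675),(269,193)))
C4=plug2(s,'orange',(.453,.3675),(269,193))[0]
hsv=cv2.cvtColor(s['color'],cv2.COLOR_RGB2HSV); w=cv2.inRange(hsv,(0,0,150),(180,100,255))
yy,xx=np.where(w[160:168,268:281]>0); Q=np.array([onz(s,u+268,v+160,.04)[:2] for u,v in zip(xx,yy)]); 
for C in (C4,):
  d=Q-C; print(len(Q),np.degrees(np.arctan2(*d.mean(0)[::-1])),np.hypot(*d.T).min(),np.hypot(*d.T).max())
E
```

```text
(array([0.45081836, 0.36787946]), np.float64(0.0012699740779346053), np.int64(66), array([0.45615085, 0.36966023]), np.float64(0.0013477887612396362), np.int64(70))
63 4.85458387172755 0.023680238449372632 0.03481125125784523
```

```bash
python3 - <<'E'
from h import *
go(.4537,.3677,.047,np.radians(-45))
E
python3 -m handwheel '{"delta_pos":[[0,0,0],[0,0,0],[0,0,0],[0,0,0],[0,0,0],[0,0,0],[0,0,0],[0,0,0]],"rotation":[[0,0,-0.174],[0,0,-0.174],[0,0,-0.174],[0,0,0],[0,0,0],[0,0,0],[0,0,0],[0,0,0]],"claw":[-1,-1,-1,-1,-1,-1,-1,-1]}'
python3 - <<'E'
from h import *
s=snap('wrist','w21');crop(s,195,94,160,150,4,'w21c')
go(.4537,.3677,.047,np.radians(-45))
E
```

```text
t=37.60 at [441.  359.7 244.9] rpy [ 3.141 -0.    -1.31 ] w93.5 F [-0.   0.6 -0.3]
delta tool mm [ -4.4 -14.4 197.9]
rotvec [ 5.000e-04  1.000e-04 -5.242e-01]  q [0.58 0.13 1.25 0.   1.77 1.89]
time: 38.6
tool_pos: [0.4405, 0.3598, 0.2453]
ee_rot: [-3.141, -0.0, -0.787]
wrist_force: [0.3, -0.1, 0.3]
width: 0.0941
t=38.65 at [440.5 359.8 245.3] rpy [-3.141  0.    -0.787] w94.0 F [-0.1 -1.   0.9]
delta tool mm [  3.7 -14.9 198.3]
rotvec [-0.0001  0.     -0.0019]  q [0.59 0.13 1.25 0.   1.77 1.37]
```

View pics/w21c.png

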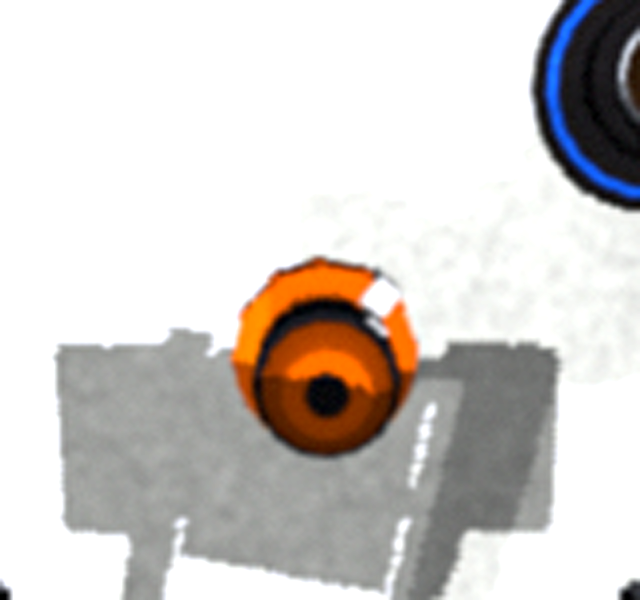

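```bash
python3 - <<'E'
from h import *
import pickle
s0=pickle.load(open('s20.pkl','rb')); s=snap('wrist'); pickle.dump(s,open('s21.pkl','wb'))
for S,g,rb in((s0,(269.4-.4,191.5-.4),None),(s,(276.4,189.9),None)):
  P=onz(S,*g,.106); yw=S['rotation'][2]; P2=P[:2]+.0008*np.array([np.cos(yw),np.sin(yw)]); print(P*1000,P2*1000)
  hsv=cv2.cvtColor(S['color'],cv2.COLOR_RGB2HSV); w=cv2.inRange(hsv,(0,0,150),(180,100,255))
  yy,xx=np.where(w>0); k=[i for i,(u,v) in enumerate(zip(xx,yy)) if abs(u-275)<30 and abs(v-175)<25]
  Q=np.array([onz(S,xx[i],yy[i],.04)[:2] for i in k]); d=Q-P[:2]; r=np.hypot(*d.T); kk=(r>.022)&(r<.0305); m=d[kk].mean(0)
  print(kk.sum(),np.degrees(np.arctan2(m[1],m[0])), np.histogram(np.degrees(np.arctan2(d[kk,1],d[kk,0])),np.arange(-180,181,20)))
go(.4537,.3677,.047,np.radians(-45))
E
```

```text
[454.97290985 368.89713334 106.        ] [455.17945893 368.12425723]
124 17.297228170363184 (array([ 0,  0,  0,  0,  0,  2, 16,  8, 21, 30,  6, 10, 13, 14,  4,  0,  0,
        0]), array([-180, -160, -140, -120, -100,  -80,  -60,  -40,  -20,    0,   20,
         40,   60,   80,  100,  120,  140,  160,  180]))
[454.68536474 370.38613798 106.        ] [455.25008348 369.81948751]
125 24.89902350594026 (array([ 0,  0,  0,  0,  0,  0,  4, 14, 35, 22,  8,  2,  7, 13, 10, 10,  0,
        0]), array([-180, -160, -140, -120, -100,  -80,  -60,  -40,  -20,    0,   20,
         40,   60,   80,  100,  120,  140,  160,  180]))
t=38.70 at [440.5 359.9 245.3] rpy [-3.141  0.    -0.787] w93.8 F [0.3 0.1 0.6]
delta tool mm [  3.8 -14.8 198.3]
rotvec [-0.0001  0.     -0.0017]  q [0.59 0.13 1.25 0.   1.77 1.37]
```

```bash
python3 -m handwheel '{"delta_pos":[[3.8,-16.6,0],[0,0,50],[0,0,50],[0,0,50],[0,0,30],[0,0,18],[0,0,0],[0,0,0]],"rotation":[[0,0,0],[0,0,0],[0,0,0],[0,0,0],[0,0,0],[0,0,0],[0,0,0],[0,0,0]],"claw":[-1,-1,-1,-1,-1,-1,-1,1]}'
python3 -m handwheel '{"delta_pos":[[0,0,0],[0,0,0],[0,0,0],[0,0,0],[0,0,-20],[0,0,-50],[0,0,-50],[0,0,-20]],"rotation":[[0,0,0],[0,0,0],[0,0,0],[0,0,0],[0,0,0],[0,0,0],[0,0,0],[0,0,0]],"claw":[1,1,1,1,1,1,1,1]}'
python3 -m handwheel '{"delta_pos":[[0,0,0],[0,0,0],[0,0,0],[0,0,0],[0,0,0],[0,0,0],[0,0,0],[0,0,0]],"rotation":[[0,0,-0.17],[0,0,-0.17],[0,0,-0.17],[0,0,0],[0,0,0],[0,0,0],[0,0,0],[0,0,0]],"claw":[1,1,1,1,1,1,1,1]}'
python3 - <<'E'
from h import *
import pickle
s=snap('wrist','w22');crop(s,175,90,200,190,3,'w22c');pickle.dump(s,open('s22.pkl','wb'))
go(.4537,.3677,.047,np.radians(-45))
E
```

```text
time: 39.7
tool_pos: [0.4561, 0.3696, 0.0492]
ee_rot: [-3.138, -0.001, -0.787]
wrist_force: [-0.1, -0.2, -0.2]
width: 0.0875
time: 40.7
tool_pos: [0.4559, 0.3695, 0.1907]
ee_rot: [-3.137, -0.001, -0.787]
wrist_force: [0.1, 0.1, -3.1]
width: 0.0415
time: 41.7
tool_pos: [0.455, 0.3689, 0.1873]
ee_rot: [-3.141, -0.0, -0.277]
wrist_force: [0.6, -0.3, -2.0]
width: 0.0416
t=41.75 at [455.  368.9 187.3] rpy [-3.141 -0.    -0.277] w41.5 F [-0.2 -0.3 -2.5]
delta tool mm [ -0.9   1.5 140.3]
rotvec [-2.000e-04 -0.000e+00  5.082e-01]  q [0.58 0.17 1.31 0.   1.66 0.86]
```

View pics/w22c.png

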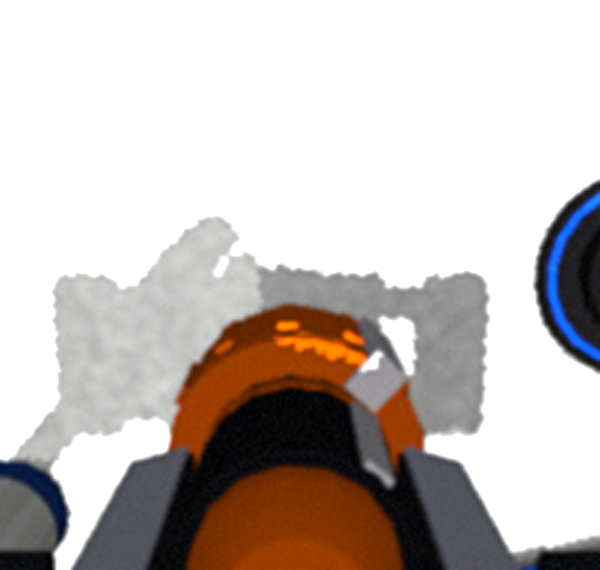

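```bash
cat >> h.py <<'E'
def intool(s,u,v,dz,o=None):
    """tool xy (mm) of pixel on horizontal plane TCPz+dz, x-bias corrected"""
    o=o or robot.get_obs(); p=np.array(o['tool_pos']); R=Ro.from_euler('xyz',o['ee_rot']).as_matrix()
    q=R.T@(onz(s,u,v,p[2]+dz)-p)*1000; q[0]+=0.8; return q
E
python3 - <<'E'
from h import *
import pickle
s=pickle.load(open('s22.pkl','rb'))
T=lambda a,b,dz=-.007: np.round(intool(s,175+a/3-.33,90+b/3-.33,dz),1)
for n,a in dict(strip=(377,383),c1=(345,382),c2=(372,412),c3=(405,378),c4=(376,350),left=(178,400),right=(418,400),top=(290,340)).items():
    q=T(*a); print(n,q, np.hypot(q[0],q[1]), np.degrees(np.arctan2(q[0],-q[1])))
E
```

```text
strip [ 17.5 -21.8   7. ] 27.955142639593166 38.755834610291956
c1 [ 10.8 -22.    7. ] 24.507957891264624 26.146841235580894
c2 [ 16.5 -15.5   7. ] 22.638462845343543 46.78991060824607
c3 [ 23.3 -22.9   7. ] 32.66955769519998 45.496054960395256
c4 [ 17.1 -28.9   7. ] 33.580053603292534 30.612612126555412
left [-24.4 -18.1   7. ] 30.380421326900652 -53.43185482171724
right [ 26.2 -18.1   7. ] 31.844151739369664 55.36174394709681
top [ -0.8 -31.    7. ] 31.01032086257735 -1.4782726566888706
```

```bash
python3 - <<'E'
from h import *
go(.611,.174,.187,np.radians(-106.8))
E
```

```text
t=41.75 at [455.  368.9 187.3] rpy [-3.141 -0.    -0.277] w41.5 F [-0.2 -0.3 -2.5]
delta tool mm [203.4 144.7   0.3]
rotvec [-2.0000e-04  1.0000e-04  1.5868e+00]  q [0.58 0.17 1.31 0.   1.66 0.86]
```

```bash
python3 -m handwheel '{"delta_pos":[[41,29,0],[41,29,0],[41,29,0],[41,29,0],[39.4,28.7,0],[0,0,0],[0,0,0],[0,0,0]],"rotation":[[0,0,0],[0,0,0],[0,0,0],[0,0,0],[0,0,0],[0,0,0.18],[0,0,0.18],[0,0,0.18]],"claw":[1,1,1,1,1,1,1,1]}'
python3 -m handwheel '{"delta_pos":[[0,0,0],[0,0,0],[0,0,0],[0,0,0],[0,0,0],[0,0,0],[0,0,25],[0,0,0]],"rotation":[[0,0,0.18],[0,0,0.18],[0,0,0.18],[0,0,0.18],[0,0,0.18],[0,0,0.1468],[0,0,0],[0,0,0]],"claw":[1,1,1,1,1,1,1,1]}'
python3 - <<'E'
from h import *
import pickle
go(.668,.1566,.15,np.radians(-106.8))
s=snap('wrist','w23');crop(s,155,60,240,220,3,'w23c');pickle.dump(s,open('s23.pkl','wb'))
go(.668,.1566,.15,np.radians(-106.8))
E
```

```text
time: 42.75
tool_pos: [0.6112, 0.1737, 0.1871]
ee_rot: [3.141, 0.0, -0.824]
wrist_force: [0.4, 0.3, -2.7]
width: 0.0416
time: 43.75
tool_pos: [0.6095, 0.1738, 0.1595]
ee_rot: [3.137, -0.003, -1.864]
wrist_force: [-0.9, -0.4, -3.5]
width: 0.0413
t=43.75 at [609.5 173.8 159.5] rpy [ 3.137e+00 -3.000e-03 -1.864e+00] w41.3 F [-0.9 -0.4 -3.5]
delta tool mm [ -0.5 -61.    9.2]
rotvec [ 0.005  -0.0026  0.0002]  q [0.19 0.29 1.22 0.   1.63 2.05]
t=43.80 at [610.3 173.9 161.1] rpy [ 3.139e+00 -1.000e-03 -1.864e+00] w41.6 F [ 0.4 -0.1 -2.6]
delta tool mm [ -0.1 -60.3  10.9]
rotvec [ 0.0026 -0.0013  0.0002]  q [0.19 0.29 1.22 0.   1.63 2.05]
```

View pics/w23c.png

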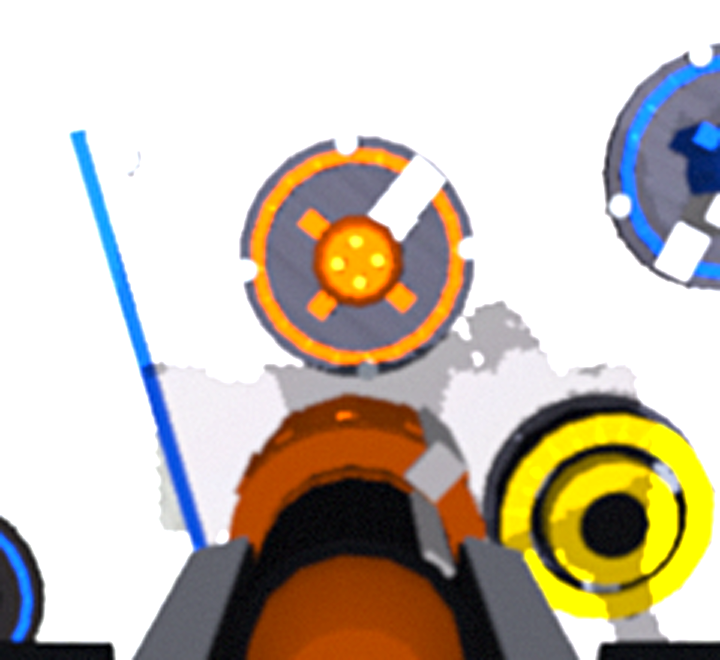

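```bash
python3 - <<'E'
from h import *
import pickle
s=pickle.load(open('s23.pkl','rb')); o=robot.get_obs(); zt=o['tool_pos'][2]
T=lambda a,b,z: intool(s,155+a/3-.33,60+b/3-.33,z-zt)[:2]
C,r,e=ring(s,'orange',(273,146),34,.026); P=np.array([*C,.026]); R=Ro.from_euler('xyz',o['ee_rot']).as_matrix()
q=R.T@(P-np.array(o['tool_pos']))*1000; print('rec world',C,r,e,'tool (uncorr)',q[:2])
fl=[T(242,255,.026),T(473,250,.026),T(357,137,.026),T(357,373,.026)]; print('flange',np.round(fl,1), 'ctr',np.round([(fl[0][0]+fl[1][0])/2,(fl[2][1]+fl[3][1])/2],1))
hub=T(358,260,.06); print('hubtop',hub)
sp=[T(313,223,.05),T(400,298,.05),T(322,304,.05)]
c0=q[:2]+[.8,0]
for p in sp+[T(428,169,.026)]:
    d=p-c0; print(np.round(d,1),np.hypot(*d),np.degrees(np.arctan2(d[0],-d[1])))
d=sp[1]-sp[0]; print('pair',np.degrees(np.arctan2(d[0],-d[1])))
# rib
for a in [(434,472),(407,476),(432,503),(465,468),(438,440)]:
    p=T(*a,zt-.007); print('rib',np.round(p,1),np.hypot(*p),np.degrees(np.arctan2(p[0],-p[1])))
L,Rr,Tp=T(245,480,zt-.007),T(470,480,zt-.007),T(355,432,zt-.007); print(L,Rr,Tp)
E
```

```text
rec world [0.66750039 0.15690773] 0.03364617630629527 0.00011515850722003706 tool (uncorr) [ -0.43070893 -60.0565068 ]
flange [[-37.3 -62.2]
 [ 39.7 -63.8]
 [  1.  -99.7]
 [  1.1 -22.5]] ctr [  1.2 -61.1]
hubtop [  1.25275688 -61.34960449]
[-12.8 -12.1] 17.657004167874454 -46.595473398111416
[14.  10.5] 17.5050210482726 126.9689712858537
[-10.3  12.4] 16.08836976605468 -140.2876508123773
[ 23.9 -29.7] 38.06117105490925 38.807435522696075
pair 130.20067199528523
rib [ 16.8 -20.5] 26.496246122779937 39.2764573311359
rib [ 11.2 -19.7] 22.602139822253115 29.599856275428333
rib [ 16.5 -13.8] 21.498027550126473 50.11471973547628
rib [ 23.2 -21.4] 31.546595069354108 47.365543638263965
rib [ 17.5 -27.3] 32.43219642171245 32.56504109818885
[-22.60660343 -18.80330681] [ 24.32933755 -18.7816024 ] [  0.3332249 -29.0240593]
```

```bash
python3 -m handwheel '{"delta_pos":[[0.1,-30,0],[0.1,-31.3,0],[0,0,0],[0,0,20],[0,0,20],[0,0,10],[0,0,5],[0,0,0]],"rotation":[[0,0,0],[0,0,0],[0,0,0],[0,0,0],[0,0,0],[0,0,0],[0,0,0],[0,0,0]],"claw":[1,1,1,1,1,1,1,1]}'
python3 - <<'E'
from h import *
go(.668,.1566,.0735,np.radians(-106.8))
E
```

```text
time: 44.8
tool_pos: [0.6694, 0.1562, 0.1072]
ee_rot: [3.141, -0.0, -1.864]
wrist_force: [-0.9, -0.8, -3.0]
width: 0.0415
t=44.80 at [669.4 156.2 107.2] rpy [ 3.141 -0.    -1.864] w41.5 F [-0.9 -0.8 -3. ]
delta tool mm [-0.   1.4 33.7]
rotvec [ 0.0006 -0.0003  0.0003]  q [ 0.15  0.43  1.15 -0.    1.57  2.01]
```

```bash
python3 -m handwheel '{"delta_pos":[[0,0.5,3],[0,0,3],[0,0,2],[0,0,2],[0,0,2],[0,0,1],[0,0,1],[0,0,0]],"rotation":[[0,0,0],[0,0,0],[0,0,0],[0,0,0],[0,0,0],[0,0,0],[0,0,0],[0,0,0]],"claw":[1,1,1,1,1,1,1,1]}'
python3 - <<'E'
from h import *
go(.668,.1566,.0735,np.radians(-106.8))
E
```

```text
time: 45.8
tool_pos: [0.6691, 0.1561, 0.0927]
ee_rot: [3.141, -0.001, -1.864]
wrist_force: [-1.1, -2.4, -2.6]
width: 0.0418
t=45.80 at [669.1 156.1  92.7] rpy [ 3.141e+00 -1.000e-03 -1.864e+00] w41.8 F [-1.1 -2.4 -2.6]
delta tool mm [-0.2  1.1 19.2]
rotvec [ 0.0006 -0.0006  0.0002]  q [ 0.15  0.43  1.17 -0.    1.54  2.01]
```

```bash
python3 -m handwheel '{"delta_pos":[[0,0.3,4],[0,0,4],[0,0,4],[0,0,3],[0,0,2],[0,0,2],[0,0,0],[0,0,0]],"rotation":[[0,0,0],[0,0,0],[0,0,0],[0,0,0],[0,0,0],[0,0,0],[0,0,0],[0,0,0]],"claw":[1,1,1,1,1,1,1,1]}'
python3 - <<'E'
from h import *
go(.668,.1566,.0735,np.radians(-106.8))
E
```

```text
time: 46.8
tool_pos: [0.6692, 0.156, 0.0813]
ee_rot: [-3.138, 0.001, -1.864]
wrist_force: [-10.0, -5.2, 19.2]
width: 0.0416
t=46.80 at [669.2 156.   81.3] rpy [-3.138e+00  1.000e-03 -1.864e+00] w41.6 F [-10.   -5.2  19.2]
delta tool mm [-0.2  1.4  7.8]
rotvec [-0.0038  0.0008  0.0002]  q [ 0.15  0.44  1.19 -0.    1.51  2.01]
```

```bash
python3 -m handwheel '{"delta_pos":[[0,0,-3],[0.5,1.2,0],[0,0,0],[0,0,2],[0,0,2],[0,0,2],[0,0,2],[0,0,0]],"rotation":[[0,0,0],[0,0,0],[0,0,0],[0,0,0],[0,0,0],[0,0,0],[0,0,0],[0,0,0]],"claw":[1,1,1,1,1,1,1,1]}'
python3 - <<'E'
from h import *
go(.668,.1566,.0735,np.radians(-106.8));print(robot.get_obs()['wrist_torque'])
s=snap('wrist','w24');crop(s,155,60,240,220,3,'w24c')
E
```

```text
time: 47.8
tool_pos: [0.6698, 0.1558, 0.081]
ee_rot: [-3.132, 0.003, -1.864]
wrist_force: [-11.3, -5.6, 30.4]
width: 0.0414
t=47.80 at [669.8 155.8  81. ] rpy [-3.132e+00  3.000e-03 -1.864e+00] w41.4 F [-11.3  -5.6  30.4]
delta tool mm [-0.2  2.   7.5]
rotvec [-0.0098  0.0029 -0.0003]  q [ 0.15  0.43  1.19 -0.    1.5   2.01]
[-1.41115341  2.61408839 -0.03911769]
```

View pics/w24c.png

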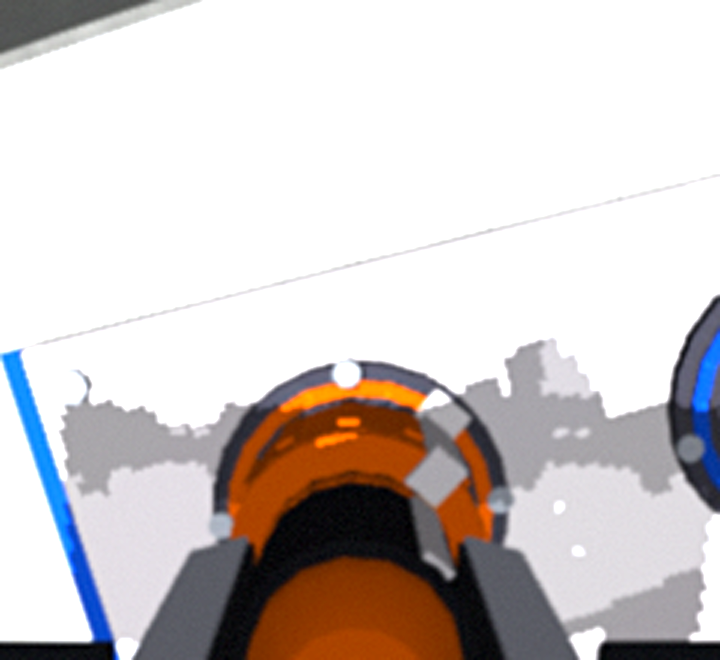

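```bash
python3 - <<'E'
from h import *
s=snap('side','s24'); crop(s,230,110,150,120,5,'s24c')
for z in (.026,.0335): print(z,[np.round((proj(s,[.668-.031*.6,.1566-.031*.76,zz])-[230,110])*5) for zz in (z,z+.04)])
E
```

```text
0.026 [array([290., 314.]), array([291., 265.])]
0.0335 [array([290., 305.]), array([291., 256.])]
```

View pics/s24c.png

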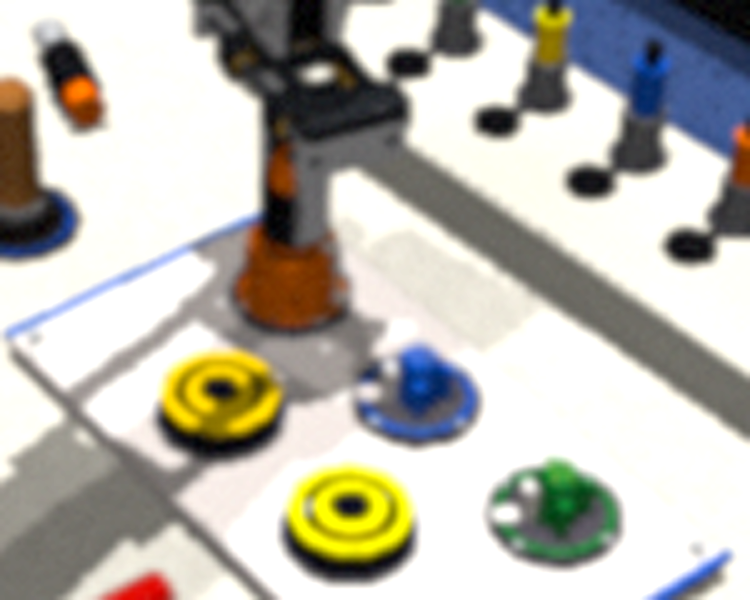

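```bash
python3 -m handwheel '{"delta_pos":[[0,0,-4],[0,0,0],[0,0,0],[0,0,0],[0,0,0],[0,0,-10],[0,0,-40],[0,0,-60]],"rotation":[[0,0,0],[0,0,0],[0,0,0],[0,0,0],[0,0,0],[0,0,0],[0,0,0],[0,0,0]],"claw":[1,1,-0.3,-0.3,-0.3,-0.5,-1,-1]}'
python3 -m handwheel '{"delta_pos":[[0,40,-20],[0,40,-20],[0,0,0],[0,0,0],[0,0,0],[0,0,0],[0,0,0],[0,0,0]],"rotation":[[0,0,0],[0,0,0],[0,0,0],[0,0,0],[0,0,0],[0,0,0],[0,0,0],[0,0,0]],"claw":[-1,-1,-1,-1,-1,-1,-1,-1]}'
python3 - <<'E'
from h import *
s=snap('side'); crop(s,230,110,150,120,5,'s25c')
w=snap('wrist','w25');c=proj(w,[.668,.156,.05]); print(c);crop(w,int(c[0])-100,max(int(c[1])-100,0),200,190,4-1,'w25c')
go(.668,.1566,.25)
E
```

```text
time: 48.9
tool_pos: [0.6664, 0.1562, 0.1817]
ee_rot: [3.136, -0.002, -1.864]
wrist_force: [1.7, -0.7, 0.8]
width: 0.0871
time: 49.9
tool_pos: [0.5912, 0.1792, 0.2229]
ee_rot: [3.141, -0.0, -1.864]
wrist_force: [0.8, -0.1, -0.2]
width: 0.0935
[273.96988979 128.31807536]
t=50.00 at [591.1 179.3 223.2] rpy [ 3.141  0.    -1.864] w94.0 F [ 0.5 -0.6 -0.7]
delta tool mm [ -0.5 -80.2 -26.8]
```

View pics/s25c.png

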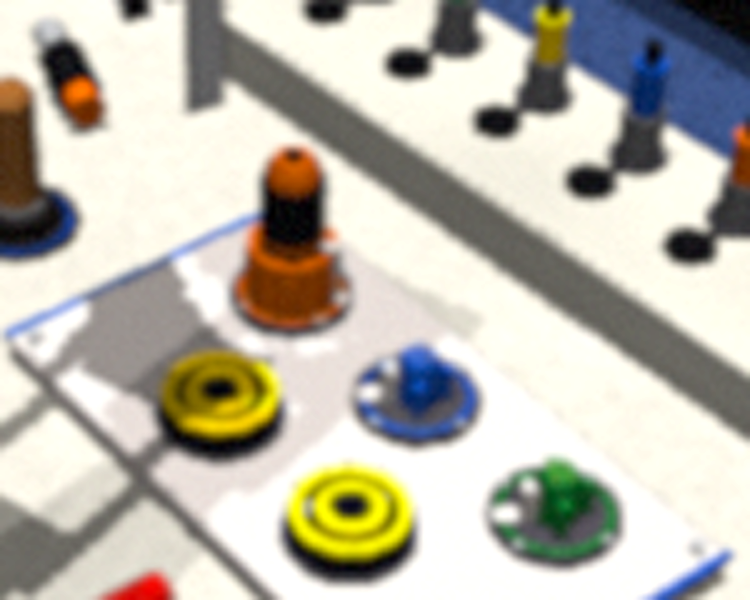

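View pics/w25c.png

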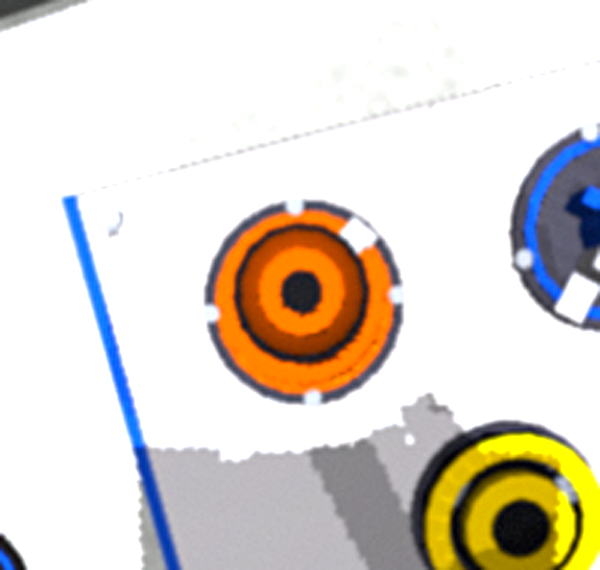

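```bash
python3 - <<'E'
from h import *
w=snap('wrist'); s=snap('side'); x0,y0=int(273.97)-100,28
pw=(x0+302/3-.33,y0+292/3-.33); 
for ps in ((293,153),(293,157)):
  print(tri(w,pw,s,(230+ps[0]/5-.4,110+ps[1]/5-.4)))
# skirt base edge
print('expected top px if home', (proj(s,[.668,.1566,.132])-[230,110])*5+2,'if spline tops',(proj(s,[.668,.1566,.156])-[230,110])*5+2, '7mm',(proj(s,[.668,.1566,.139])-[230,110])*5+2)
E
```

```text
(array([0.66835144, 0.15661404, 0.13142844]), np.float64(0.00033805225629638395))
(array([0.66845523, 0.15659607, 0.12835535]), np.float64(0.0002731314790245034))
expected top px if home [292.32350734 152.49094688] if spline tops [293.0594719  120.38598307] 7mm [292.53620011 143.20895141]
```

```bash
python3 - <<'E'
from h import *
go(.425,-.255,.245,np.radians(48))
E
```

```text
t=50.10 at [591.1 179.4 223.3] rpy [-3.141  0.    -1.864] w94.2 F [-0.7 -0.4 -0.4]
delta tool mm [463.8  33.5 -21.8]
rotvec [-3.0000e-04 -1.0000e-04 -2.7015e+00]  q [0.2  0.24 1.16 0.   1.74 2.07]
```

```bash
python3 -m handwheel '{"delta_pos":[[58,4,-20],[58,4,-2],[58,4,0],[58,4,0],[58,4,0],[58,4,0],[58,5,0],[57.8,4.5,0]],"rotation":[[0,0,0],[0,0,0],[0,0,0],[0,0,0],[0,0,0],[0,0,0],[0,0,0],[0,0,0]],"claw":[-1,-1,-1,-1,-1,-1,-1,-1]}'
python3 -m handwheel '{"delta_pos":[[0,0,0],[0,0,0],[0,0,0],[0,0,0],[0,0,0],[0,0,0],[0,0,0],[0,0,0]],"rotation":[[0,0,-0.18],[0,0,-0.18],[0,0,-0.18],[0,0,-0.18],[0,0,-0.18],[0,0,-0.18],[0,0,-0.18],[0,0,-0.18]],"claw":[-1,-1,-1,-1,-1,-1,-1,-1]}'
python3 -m handwheel '{"delta_pos":[[0,0,0],[0,0,0],[0,0,0],[0,0,0],[0,0,0],[0,0,0],[0,0,0],[0,0,0]],"rotation":[[0,0,-0.18],[0,0,-0.18],[0,0,-0.18],[0,0,-0.18],[0,0,-0.18],[0,0,-0.18],[0,0,-0.18],[0,0,0]],"claw":[-1,-1,-1,-1,-1,-1,-1,-1]}'
python3 - <<'E'
from h import *
import pickle
w=snap('wrist','w26');c=proj(w,[.414,-.245,.05]); print(c);pickle.dump(w,open('s26.pkl','wb')); x0,y0=int(c[0])-80,int(c[1])-90; print(x0,y0); crop(w,x0,y0,160,150,4,'w26c')
go(.414,-.245,.247,np.radians(48))
E
```

```text
time: 51.1
tool_pos: [0.4241, -0.2565, 0.2457]
ee_rot: [-3.14, -0.0, -1.864]
wrist_force: [0.2, -0.2, 0.1]
width: 0.0938
time: 52.1
tool_pos: [0.425, -0.255, 0.2455]
ee_rot: [3.142, -0.0, -0.418]
wrist_force: [-1.6, -0.3, 0.8]
width: 0.094
time: 53.1
tool_pos: [0.425, -0.255, 0.2454]
ee_rot: [3.141, -0.0, 0.834]
wrist_force: [-0.8, 0.6, -0.5]
width: 0.0942
[272.76896176 185.01633792]
192 95
t=53.15 at [ 425.  -255.   245.4] rpy [ 3.141 -0.     0.833] w94.4 F [ 0.3 -0.  -0.2]
delta tool mm [ -0.  -14.8  -1.6]
rotvec [ 0.0003 -0.0001 -0.0046]  q [-0.65 -0.04  1.42  0.    1.76 -1.49]
```

View pics/w26c.png

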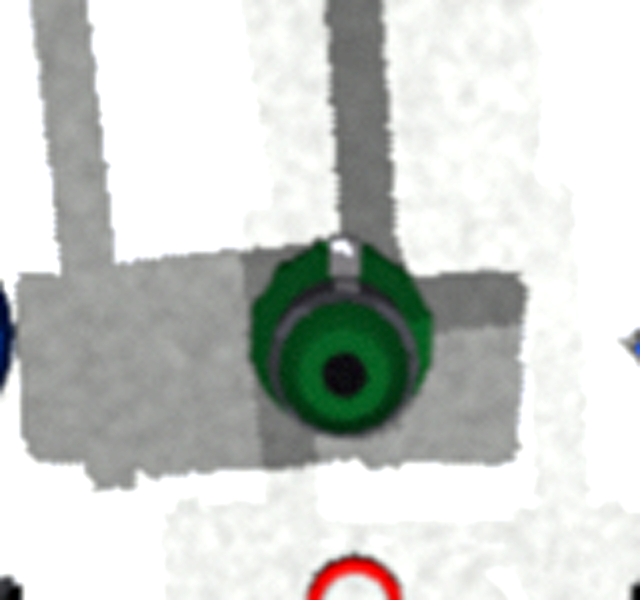

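View pics/w26.png

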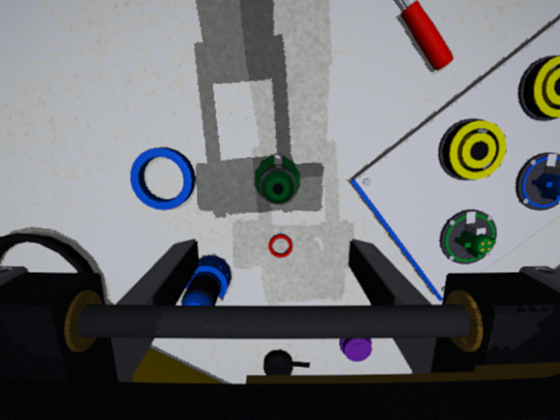

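```bash
python3 - <<'E'
from h import *
import pickle
w=pickle.load(open('s26.pkl','rb'))
P=onz(w,277.9,185.6,.106); P2=onz(w,277.9,184,.106); Q=onz(w,277.4,161.6,.04); print(P,P2,Q); d=Q-P; print(np.degrees(np.arctan2(d[1],d[0])),np.hypot(*d[:2]))
L=onz(w,192+252/4,95+330/4,.04);R_=onz(w,192+432/4,95+330/4,.04); print((L+R_)/2, np.linalg.norm(L-R_))
go(P[0],P[1],.045,np.radians(48))
print(intool(w,277.9,185.6,.106-.2454))
E
```

```text
[ 0.41207863 -0.23589043  0.106     ] [ 0.41082231 -0.23475942  0.106     ] [ 0.39719516 -0.22198288  0.04      ]
136.94137932224405 0.020370021889078115
[ 0.41200774 -0.2351547   0.04      ] 0.056711736116100565
t=53.15 at [ 425.  -255.   245.4] rpy [ 3.141 -0.     0.833] w94.4 F [ 0.3 -0.  -0.2]
delta tool mm [  5.4 -22.4 200.4]
rotvec [ 0.0003 -0.0001 -0.0046]  q [-0.65 -0.04  1.42  0.    1.76 -1.49]
[  6.21286192 -22.40232482 139.39443239]
```

```bash
python3 -m handwheel '{"delta_pos":[[5.8,-21.5,0],[0,0,50],[0,0,50],[0,0,50],[0,0,30],[0,0,18.4],[0,0,0],[0,0,0]],"rotation":[[0,0,0],[0,0,0],[0,0,0],[0,0,0],[0,0,0],[0,0,0],[0,0,0],[0,0,0]],"claw":[-1,-1,-1,-1,-1,-1,-1,-1]}'
python3 -m handwheel '{"delta_pos":[[0,0,0],[0,0,0],[0,0,0],[0,0,0],[0,0,0],[0,0,0],[0,0,0],[0,0,0]],"rotation":[[0,0,0],[0,0,0],[0,0,0],[0,0,0],[0,0,0],[0,0,0],[0,0,0],[0,0,0]],"claw":[1,1,1,1,1,1,1,1]}'
python3 - <<'E'
from h import *
import pickle
go(.414,-.245,.047,np.radians(48))
w=snap('wrist','w27');crop(w,175,90,200,190,3,'w27c');pickle.dump(w,open('s27.pkl','wb'))
E
```

```text
time: 54.15
tool_pos: [0.4136, -0.2367, 0.0479]
ee_rot: [3.14, -0.0, 0.835]
wrist_force: [1.0, -0.3, -1.0]
width: 0.0937
time: 55.15
tool_pos: [0.4128, -0.2363, 0.0468]
ee_rot: [-3.141, 0.0, 0.836]
wrist_force: [-0.4, -0.6, -0.6]
width: 0.0417
t=55.15 at [ 412.8 -236.3   46.8] rpy [-3.141  0.     0.836] w41.7 F [-0.4 -0.6 -0.6]
delta tool mm [-5.6  6.7 -0.2]
rotvec [-0.0001  0.0002 -0.0016]  q [-0.64  0.01  1.77 -0.    1.36 -1.48]
```

View pics/w27c.png

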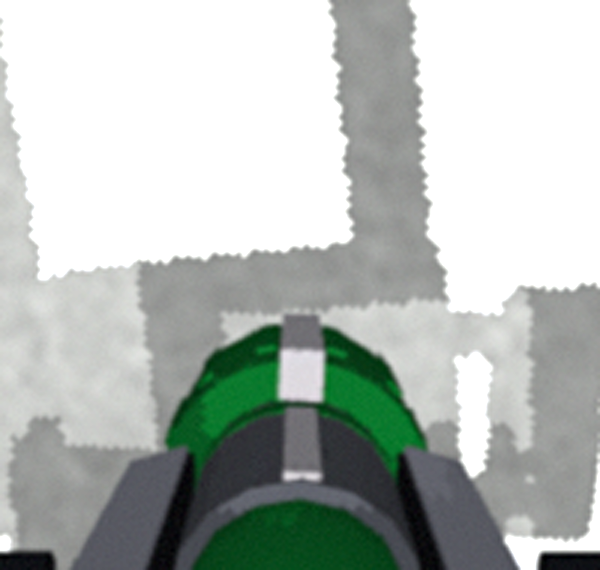

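```bash
python3 -m handwheel '{"delta_pos":[[0,0,-20],[0,0,-50],[0,0,-50],[0,0,-15],[0,0,0],[0,0,0],[0,0,0],[0,0,0]],"rotation":[[0,0,0],[0,0,0],[0,0,0],[0,0,0],[0,0,-0.164],[0,0,0],[0,0,0],[0,0,0]],"claw":[1,1,1,1,1,1,1,1]}'
python3 - <<'E'
from h import *
go(.705,-.126,.165,np.radians(57.3))
E
```

```text
time: 56.2
tool_pos: [0.4126, -0.236, 0.1808]
ee_rot: [-3.14, -0.0, 0.999]
wrist_force: [0.3, 0.1, -2.0]
width: 0.0418
t=56.20 at [ 412.6 -236.   180.8] rpy [-3.14  -0.     0.999] w41.8 F [ 0.3  0.1 -2. ]
delta tool mm [250.7 186.4  15.5]
rotvec [-0.0018 -0.0003 -0.0011]  q [-0.64 -0.07  1.58  0.    1.64 -1.64]
```

```bash
python3 -m handwheel '{"delta_pos":[[42,31,0],[42,31,0],[42,31,0],[42,31,0],[42,31,0],[40.7,31.4,0],[0,0,15],[0,0,0]],"rotation":[[0,0,0],[0,0,0],[0,0,0],[0,0,0],[0,0,0],[0,0,0],[0,0,0],[0,0,0]],"claw":[1,1,1,1,1,1,1,1]}'
python3 - <<'E'
from h import *
import pickle
robot.snapshot('top')
w=snap('wrist','w28');go(.6546,-.0938,.1,np.radians(57.3));crop(w,155,60,240,220,3,'w28c');pickle.dump((w,robot.get_obs()),open('s28.pkl','wb'))
E
```

```text
time: 57.2
tool_pos: [0.7037, -0.1258, 0.1633]
ee_rot: [-3.136, 0.002, 1.0]
wrist_force: [-0.7, -0.1, -1.7]
width: 0.0416
t=57.30 at [ 704.1 -126.6  166.8] rpy [-3.141e+00  1.000e-03  9.990e-01] w41.8 F [ 0.3 -0.7 -2. ]
delta tool mm [  0.8 -59.3  66.8]
rotvec [-0.0009  0.0006 -0.0011]  q [-0.26  0.47  0.97 -0.    1.7  -1.26]
```

View pics/w28c.png

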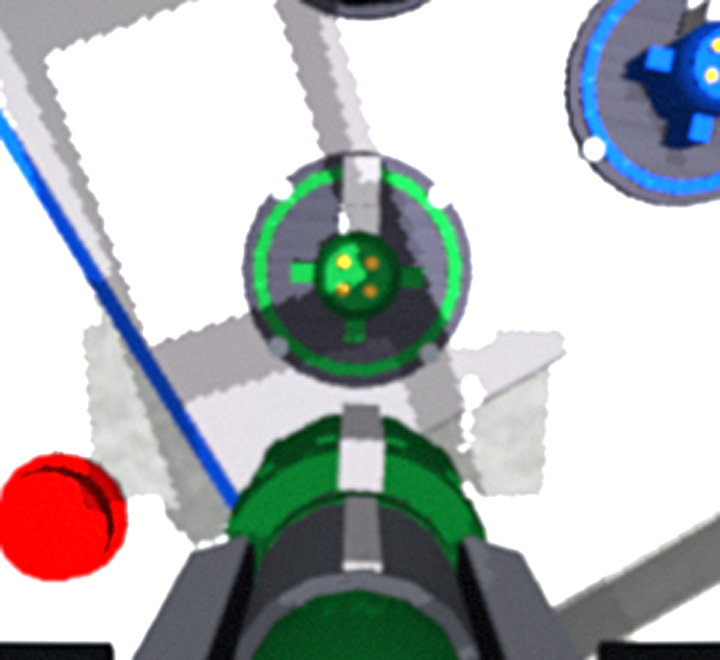

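```bash
python3 - <<'E'
from h import *
import pickle
w,o=pickle.load(open('s28.pkl','rb')); zt=o['tool_pos'][2]
T=lambda a,b,z: np.round(intool(w,155+a/3-.33,60+b/3-.33,z-zt,o)[:2],1)
print('flange',(T(245,268,.026)+T(471,268,.026))/2,(T(358,152,.026)+T(358,385,.026))/2,'hub',T(356,274,.06))
print('skirt',T(228,515,zt-.007),T(487,515,zt-.007),T(360,440,zt-.007))
print('rib',T(339,465,zt-.007),T(385,465,zt-.007))
E
```

```text
flange [  2.25 -60.85] [  2.25 -59.65] hub [  1.6 -59.9]
skirt [-25.3 -13.4] [ 29.2 -13.4] [  2.4 -29.6]
rib [ -1.9 -24.3] [  7.6 -24.3]
```

```bash
python3 -m handwheel '{"delta_pos":[[0,-30,0],[0,-29.7,0],[0,0,0],[0,0,25],[0,0,25],[0,0,6],[0,0,0],[0,0,0]],"rotation":[[0,0,0],[0,0,0],[0,0,0],[0,0,0],[0,0,0],[0,0,0],[0,0,0],[0,0,0]],"claw":[1,1,1,1,1,1,1,1]}'
python3 -m handwheel '{"delta_pos":[[0,0,3],[0,0,3],[0,0,3],[0,0,3],[0,0,3],[0,0,3],[0,0,0],[0,0,0]],"rotation":[[0,0,0],[0,0,0],[0,0,0],[0,0,0],[0,0,0],[0,0,0],[0,0,0],[0,0,0]],"claw":[1,1,1,1,1,1,1,1]}'
python3 - <<'E'
from h import *
go(.6546,-.0938,.073,np.radians(57.3))
E
```

```text
time: 58.3
tool_pos: [0.656, -0.0942, 0.1128]
ee_rot: [3.139, -0.001, 1.0]
wrist_force: [0.1, 0.3, -1.5]
width: 0.0415
time: 59.3
tool_pos: [0.6544, -0.0932, 0.092]
ee_rot: [-3.14, -0.0, 1.0]
wrist_force: [-2.0, 2.5, -1.9]
width: 0.0414
t=59.30 at [654.4 -93.2  92. ] rpy [-3.14 -0.    1.  ] w41.4 F [-2.   2.5 -1.9]
delta tool mm [-0.4  0.5 19. ]
rotvec [-0.002  -0.      0.0004]  q [-0.23  0.38  1.25  0.    1.52 -1.23]
```

```bash
python3 -m handwheel '{"delta_pos":[[0,0,4],[0,0,4],[0,0,3],[0,0,3],[0,0,2],[0,0,2],[0,0,1],[0,0,0]],"rotation":[[0,0,0],[0,0,0],[0,0,0],[0,0,0],[0,0,0],[0,0,0],[0,0,0],[0,0,0]],"claw":[1,1,1,1,1,1,1,1]}'
python3 - <<'E'
from h import *
go(.6546,-.0938,.073,np.radians(57.3))
s=snap('side'); crop(s,230,110,150,120,5,'s29c'); print((proj(s,[.6546,-.0938,.132])-[230,110])*5+2)
E
```

```text
time: 60.3
tool_pos: [0.6544, -0.0932, 0.0734]
ee_rot: [-3.14, 0.0, 1.0]
wrist_force: [-4.3, 2.1, 0.0]
width: 0.0414
t=60.30 at [654.4 -93.2  73.4] rpy [-3.14  0.    1.  ] w41.4 F [-4.3  2.1  0. ]
delta tool mm [-0.4  0.5  0.4]
rotvec [-0.0018  0.      0.0004]  q [-0.23  0.39  1.27  0.    1.48 -1.23]
[572.60776353 373.73277472]
```

View pics/s29c.png

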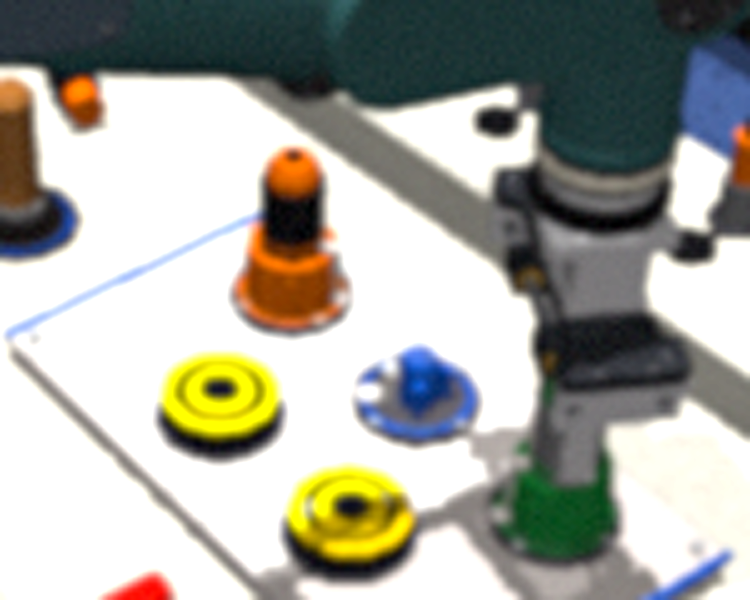

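```bash
python3 -m handwheel '{"delta_pos":[[0,0,1],[0,0,1],[0,0,0],[0,0,0],[0,0,0],[0,0,0],[0,0,0],[0,0,0]],"rotation":[[0,0,0],[0,0,0],[0,0,0],[0,0,0],[0,0,0],[0,0,0],[0,0,0],[0,0,0]],"claw":[1,1,1,1,1,1,1,1]}'
python3 -m handwheel '{"delta_pos":[[0,0,-1],[0,0,0],[0,0,0],[0,0,0],[0,0,-10],[0,0,-40],[0,0,-60],[0,0,-60]],"rotation":[[0,0,0],[0,0,0],[0,0,0],[0,0,0],[0,0,0],[0,0,0],[0,0,0],[0,0,0]],"claw":[1,-0.3,-0.3,-0.3,-0.5,-1,-1,-1]}'
python3 - <<'E'
from h import *
import pickle
s=snap('side'); crop(s,230,110,150,120,5,'s30c')
t=snap('top','t30'); 
go(.45,-.41,.245,np.radians(-90))
E
```

```text
time: 61.35
tool_pos: [0.6544, -0.0932, 0.0729]
ee_rot: [-3.14, -0.0, 1.0]
wrist_force: [-6.8, 3.4, 5.0]
width: 0.0414
time: 62.35
tool_pos: [0.6549, -0.0938, 0.2452]
ee_rot: [3.141, -0.0, 1.0]
wrist_force: [0.9, -0.8, 0.3]
width: 0.0934
t=62.45 at [658.2 -94.5 254.5] rpy [ 3.124 -0.006  1.   ] w93.9 F [-0.2  0.2  1.4]
delta tool mm [-378.   -5.    7.]
rotvec [-1.4000e-03 -2.5400e-02  2.5709e+00]  q [-0.23  0.33  0.98 -0.    1.81 -1.23]
```

View pics/s30c.png

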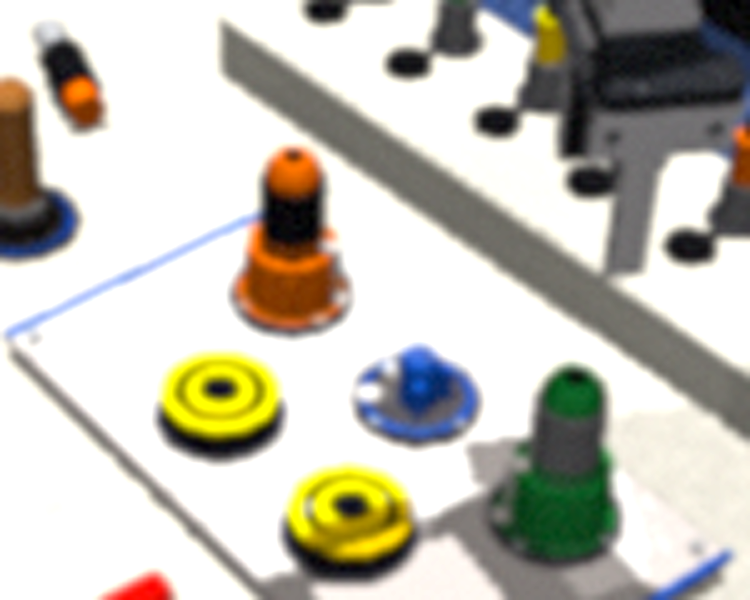

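View pics/t30.png

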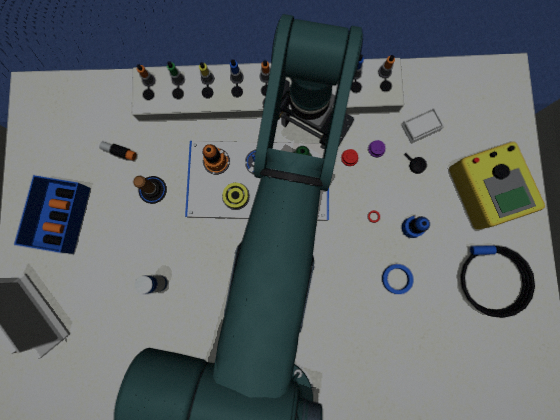

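```bash
python3 - <<'E'
from h import *
go(.437,-.41,.25,np.radians(-90))
E
```

```text
t=62.45 at [658.2 -94.5 254.5] rpy [ 3.124 -0.006  1.   ] w93.9 F [-0.2  0.2  1.4]
delta tool mm [-385.   -15.8    1.8]
rotvec [-1.4000e-03 -2.5400e-02  2.5709e+00]  q [-0.23  0.33  0.98 -0.    1.81 -1.23]
```

```bash
python3 -m handwheel '{"delta_pos":[[0,0,0],[-55,-2,0],[-55,-2,0],[-55,-2,0],[-55,-2,0],[-55,-2,0],[-55,-2,0],[-54,-2,0]],"rotation":[[0,0,0],[0,0,0],[0,0,0],[0,0,0],[0,0,0],[0,0,0],[0,0,0],[0,0,0]],"claw":[-1,-1,-1,-1,-1,-1,-1,-1]}'
python3 -m handwheel '{"delta_pos":[[0,0,0],[0,0,0],[0,0,0],[0,0,0],[0,0,0],[0,0,0],[0,0,0],[0,0,0]],"rotation":[[0,0,0.18],[0,0,0.18],[0,0,0.18],[0,0,0.18],[0,0,0.18],[0,0,0.18],[0,0,0.18],[0,0,0.18]],"claw":[-1,-1,-1,-1,-1,-1,-1,-1]}'
python3 -m handwheel '{"delta_pos":[[0,0,0],[0,0,0],[0,0,0],[0,0,0],[0,0,0],[0,0,0],[0,0,0],[0,0,0]],"rotation":[[0,0,0.18],[0,0,0.18],[0,0,0.18],[0,0,0.18],[0,0,0.18],[0,0,0.18],[0,0,0.05],[0,0,0]],"claw":[-1,-1,-1,-1,-1,-1,-1,-1]}'
python3 - <<'E'
from h import *
import pickle
w=snap('wrist','w31');c=proj(w,[.45,-.41,.05]); print(c);pickle.dump((w,robot.get_obs()),open('s31.pkl','wb')); x0,y0=int(c[0])-80,int(c[1])-90; print(x0,y0); crop(w,x0,y0,160,150,4,'w31c')
go(.45,-.41,.247,np.radians(-90))
E
```

```text
time: 63.45
tool_pos: [0.4338, -0.4099, 0.2398]
ee_rot: [-3.137, -0.001, 1.0]
wrist_force: [0.4, -0.7, 1.1]
width: 0.094
time: 64.45
tool_pos: [0.435, -0.4086, 0.2396]
ee_rot: [-3.139, 0.005, -0.446]
wrist_force: [-0.5, -0.3, -0.2]
width: 0.0939
time: 65.45
tool_pos: [0.4351, -0.4087, 0.2401]
ee_rot: [3.139, 0.004, -1.569]
wrist_force: [-0.2, -0.2, 0.4]
width: 0.094
[275.63389738 184.1878491 ]
195 94
t=65.50 at [ 435.2 -408.8  240.6] rpy [ 3.139e+00  3.000e-03 -1.569e+00] w94.0 F [-0.6 -0.6 -0.9]
delta tool mm [  1.2 -14.7  -6.5]
rotvec [0.0025 0.0029 0.0018]  q [-0.85  0.19  1.18  0.    1.77  0.72]
```

View pics/w31c.png

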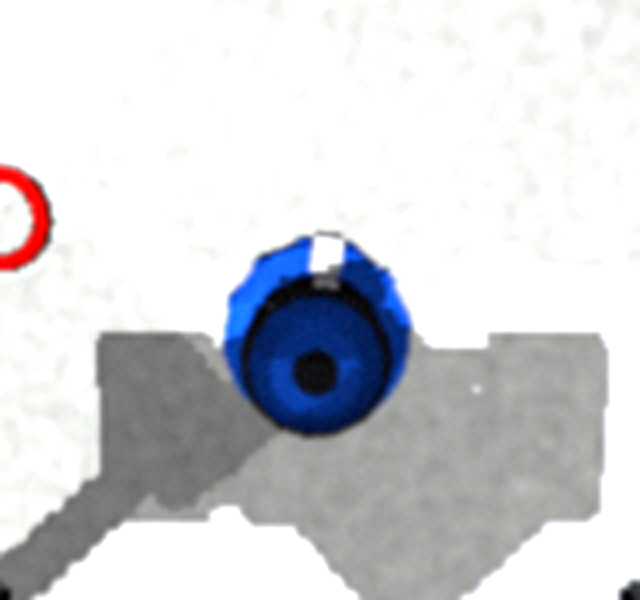

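```bash
python3 - <<'E'
from h import *
import pickle
w,o=pickle.load(open('s31.pkl','rb'))
print(intool(w,273.85,185.1,.106-o['tool_pos'][2],o)); go(.45,-.41,.047,np.radians(-90))
E
```

```text
[  0.3749978  -22.38732392 134.53557387]
t=65.50 at [ 435.2 -408.8  240.6] rpy [ 3.139e+00  3.000e-03 -1.569e+00] w94.0 F [-0.6 -0.6 -0.9]
delta tool mm [  1.8 -15.2 193.5]
rotvec [0.0025 0.0029 0.0018]  q [-0.85  0.19  1.18  0.    1.77  0.72]
```

```bash
python3 -m handwheel '{"delta_pos":[[0.2,-21.7,0],[0,0,50],[0,0,50],[0,0,50],[0,0,30],[0,0,13.5],[0,0,0],[0,0,0]],"rotation":[[0.0025,0.0029,0],[0,0,0],[0,0,0],[0,0,0],[0,0,0],[0,0,0],[0,0,0],[0,0,0]],"claw":[-1,-1,-1,-1,-1,-1,-1,-1]}'
python3 -m handwheel '{"delta_pos":[[0,0,0],[0,0,0],[0,0,0],[0,0,0],[0,0,0],[0,0,0],[0,0,0],[0,0,0]],"rotation":[[0,0,0],[0,0,0],[0,0,0],[0,0,0],[0,0,0],[0,0,0],[0,0,0],[0,0,0]],"claw":[1,1,1,1,1,1,1,1]}'
python3 - <<'E'
from h import *
import pickle
go(.45,-.41,.047,np.radians(-90))
w=snap('wrist','w32');crop(w,175,90,200,190,3,'w32c');pickle.dump((w,robot.get_obs()),open('s32.pkl','wb'))
E
```

```text
time: 66.5
tool_pos: [0.4589, -0.411, 0.0513]
ee_rot: [-3.137, -0.005, -1.57]
wrist_force: [-0.7, 0.5, -0.3]
width: 0.0939
time: 67.5
tool_pos: [0.458, -0.4097, 0.0492]
ee_rot: [-3.139, -0.002, -1.57]
wrist_force: [0.4, 0.7, 0.8]
width: 0.0417
t=67.50 at [ 458.  -409.7   49.2] rpy [-3.139e+00 -2.000e-03 -1.570e+00] w41.7 F [0.4 0.7 0.8]
delta tool mm [0.3 8.  2.2]
rotvec [-0.0024 -0.0021  0.0011]  q [-0.82  0.3   1.43  0.    1.4   0.75]
```

View pics/w32c.png

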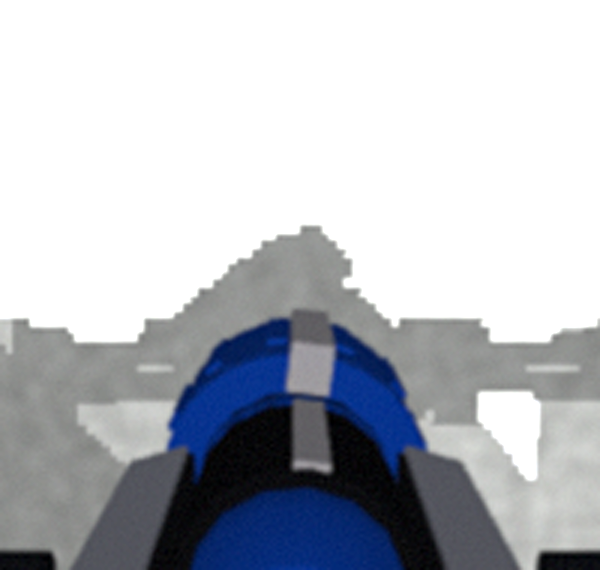

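```bash
python3 -m handwheel '{"delta_pos":[[0,0,-20],[0,0,-50],[0,0,-50],[0,0,-50],[0,0,0],[0,0,0],[0,0,0],[0,0,0]],"rotation":[[0,0,0],[0,0,0],[-0.0024,-0.0021,0],[0,0,0],[0,0,-0.179],[0,0,-0.179],[0,0,-0.179],[0,0,-0.179]],"claw":[1,1,1,1,1,1,1,1]}'
python3 -m handwheel '{"delta_pos":[[0,0,0],[0,0,0],[0,0,0],[0,0,0],[0,0,0],[0,0,0],[0,0,0],[0,0,0]],"rotation":[[0,0,-0.179],[0,0,-0.179],[0,0,-0.179],[0,0,-0.179],[0,0,-0.179],[0,0,-0.179],[0,0,-0.179],[0,0,-0.179]],"claw":[1,1,1,1,1,1,1,1]}'
python3 -m handwheel '{"delta_pos":[[0,0,0],[0,0,0],[0,0,0],[0,0,0],[0,0,0],[0,0,0],[0,0,0],[0,0,0]],"rotation":[[0,0,-0.179],[0,0,-0.179],[0,0,0],[0,0,0],[0,0,0],[0,0,0],[0,0,0],[0,0,0]],"claw":[1,1,1,1,1,1,1,1]}'
python3 - <<'E'
from h import *
go(.71,-.004,.215,np.radians(53.6))
E
```

```text
time: 68.55
tool_pos: [0.4573, -0.4098, 0.2182]
ee_rot: [3.141, 0.001, -0.848]
wrist_force: [-0.4, 0.6, -2.4]
width: 0.0416
time: 69.55
tool_pos: [0.4573, -0.4098, 0.2182]
ee_rot: [-3.141, 0.001, 0.584]
wrist_force: [0.3, 0.3, -2.7]
width: 0.0415
time: 70.55
tool_pos: [0.4577, -0.4097, 0.2194]
ee_rot: [3.141, 0.001, 0.936]
wrist_force: [0.1, 0.9, -1.6]
width: 0.0418
t=70.55 at [ 457.7 -409.7  219.4] rpy [3.141e+00 1.000e-03 9.360e-01] w41.8 F [ 0.1  0.9 -1.6]
delta tool mm [476.3 -37.4   4.1]
rotvec [0.0007 0.0005 0.0005]  q [-0.82  0.23  1.18 -0.    1.73 -1.76]
```

```bash
python3 -m handwheel '{"delta_pos":[[59,-4.6,0],[59,-4.6,0],[59,-4.6,0],[60,-4.6,0],[60,-4.6,0],[60,-4.6,0],[60,-4.6,0],[59.3,-5.2,0]],"rotation":[[0,0,0],[0,0,0],[0,0,0],[0,0,0],[0,0,0],[0,0,0],[0,0,0],[0,0,0]],"claw":[1,1,1,1,1,1,1,1]}'
python3 -m handwheel '{"delta_pos":[[0,0,25],[0,0,20],[0,0,0],[0,0,0],[0,0,0],[0,0,0],[0,0,0],[0,0,0]],"rotation":[[0,0,0],[0,0,0],[0,0,0],[0,0,0],[0,0,0],[0,0,0],[0,0,0],[0,0,0]],"claw":[1,1,1,1,1,1,1,1]}'
python3 - <<'E'
from h import *
import pickle
w=snap('wrist','w33');go(.6616,.0313,.1,np.radians(53.6));crop(w,155,60,240,220,3,'w33c');pickle.dump((w,robot.get_obs()),open('s33.pkl','wb'))
E
```

```text
time: 71.55
tool_pos: [0.7108, -0.0022, 0.2191]
ee_rot: [3.141, 0.001, 0.936]
wrist_force: [0.8, -0.6, -2.3]
width: 0.0413
time: 72.55
tool_pos: [0.7099, -0.004, 0.1742]
ee_rot: [3.141, 0.0, 0.936]
wrist_force: [-0.3, 0.2, -4.2]
width: 0.0414
t=72.60 at [709.9  -4.  174.1] rpy [3.141 0.    0.936] w41.5 F [ 1.3 -0.1 -2.1]
delta tool mm [ -0.2 -59.9  74.1]
rotvec [0.0006 0.0005 0.0006]  q [-0.09  0.46  0.97 -0.    1.71 -1.02]
```

View pics/w33c.png

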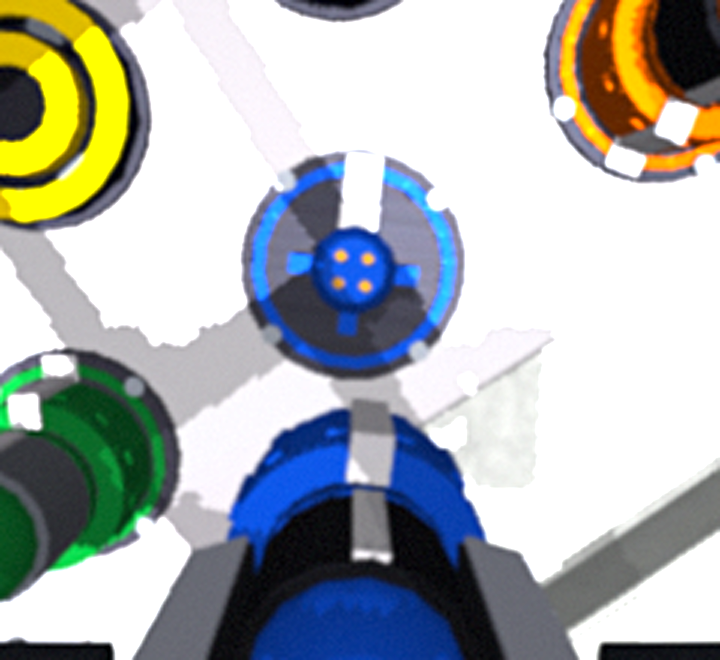

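```bash
python3 - <<'E'
from h import *
import pickle
w,o=pickle.load(open('s33.pkl','rb')); zt=o['tool_pos'][2]
T=lambda a,b,z: np.round(intool(w,155+a/3-.33,60+b/3-.33,z-zt,o)[:2],1)
print('flange',(T(245,265,.026)+T(463,265,.026))/2,(T(354,152,.026)+T(354,378,.026))/2,'hub',T(353,268,.06))
print('skirt',T(230,515,zt-.009),T(485,515,zt-.009),T(370,435,zt-.009))
E
```

```text
flange [  0.85 -60.9 ] [  0.8  -59.85] hub [  0.6 -60.8]
skirt [-25.6 -11.9] [ 29.2 -11.9] [  4.4 -29.5]
```

```bash
python3 -m handwheel '{"delta_pos":[[-0.5,-30,0],[-0.5,-30,0],[0,0,0],[0,0,25],[0,0,25],[0,0,10],[0,0,0],[0,0,0]],"rotation":[[0,0,0],[0,0,0],[0,0,0],[0,0,0],[0,0,0],[0,0,0],[0,0,0],[0,0,0]],"claw":[1,1,1,1,1,1,1,1]}'
python3 -m handwheel '{"delta_pos":[[0,0,3],[0,0,3],[0,0,3],[0,0,3],[0,0,3],[0,0,3],[0,0,0],[0,0,0]],"rotation":[[0,0,0],[0,0,0],[0,0,0],[0,0,0],[0,0,0],[0,0,0],[0,0,0],[0,0,0]],"claw":[1,1,1,1,1,1,1,1]}'
python3 - <<'E'
from h import *
go(.6616,.0313,.0752,np.radians(53.6))
E
```

```text
time: 73.6
tool_pos: [0.662, 0.0305, 0.1155]
ee_rot: [3.139, -0.001, 0.936]
wrist_force: [0.5, -0.1, -2.1]
width: 0.0417
time: 74.6
tool_pos: [0.6609, 0.0308, 0.096]
ee_rot: [3.141, 0.001, 0.936]
wrist_force: [0.1, 0.5, -3.3]
width: 0.0418
t=74.60 at [660.9  30.8  96. ] rpy [3.141e+00 1.000e-03 9.360e-01] w41.8 F [ 0.1  0.5 -3.3]
delta tool mm [ 0.8  0.3 20.8]
rotvec [0.0001 0.0006 0.0008]  q [-0.04  0.38  1.24 -0.    1.52 -0.98]
```

```bash
python3 -m handwheel '{"delta_pos":[[0,0,4],[0,0,4],[0,0,4],[0,0,3],[0,0,3],[0,0,2],[0,0,1],[0,0,0]],"rotation":[[0,0,0],[0,0,0],[0,0,0],[0,0,0],[0,0,0],[0,0,0],[0,0,0],[0,0,0]],"claw":[1,1,1,1,1,1,1,1]}'
python3 - <<'E'
from h import *
go(.6616,.0313,.0752,np.radians(53.6))
E
```

```text
time: 75.6
tool_pos: [0.661, 0.0307, 0.0753]
ee_rot: [3.141, 0.001, 0.936]
wrist_force: [-2.0, 0.8, -2.1]
width: 0.0413
t=75.60 at [661.   30.7  75.3] rpy [3.141e+00 1.000e-03 9.360e-01] w41.3 F [-2.   0.8 -2.1]
delta tool mm [0.9 0.2 0.1]
rotvec [0.0005 0.0005 0.0007]  q [-0.04  0.39  1.27 -0.    1.49 -0.97]
```

Seated depth is reached. I push about 2 mm more, then release and check everything.

```bash
python3 -m handwheel '{"delta_pos":[[0,0,1],[0,0,1],[0,0,1],[0,0,0],[0,0,0],[0,0,0],[0,0,0],[0,0,0]],"rotation":[[0,0,0],[0,0,0],[0,0,0],[0,0,0],[0,0,0],[0,0,0],[0,0,0],[0,0,0]],"claw":[1,1,1,1,1,1,1,1]}'
python3 -m handwheel '{"delta_pos":[[0,0,-2],[0,0,0],[0,0,0],[0,0,0],[0,0,-10],[0,0,-40],[0,0,-60],[0,0,-60]],"rotation":[[0,0,0],[0,0,0],[0,0,0],[0,0,0],[0,0,0],[0,0,0],[0,0,0],[0,0,0]],"claw":[1,-0.3,-0.3,-0.3,-0.5,-1,-1,-1]}'
python3 -m handwheel '{"delta_pos":[[0,55,-20],[0,0,0],[0,0,0],[0,0,0],[0,0,0],[0,0,0],[0,0,0],[0,0,0]],"rotation":[[0,0,0],[0,0,0],[0,0,0],[0,0,0],[0,0,0],[0,0,0],[0,0,0],[0,0,0]],"claw":[-1,-1,-1,-1,-1,-1,-1,-1]}'
python3 - <<'E'
from h import *
s=snap('side','s34'); crop(s,230,110,150,120,5,'s34c'); snap('wrist','w34')
for n,x,y in(('o',.668,.1566),('b',.6616,.0313),('g',.6546,-.0938)): print(n,(proj(s,[x,y,.132])-[230,110])*5+2)
go(.6616,.0313,.25)
E
```

```text
time: 76.6
tool_pos: [0.6611, 0.0306, 0.0752]
ee_rot: [3.14, -0.0, 0.936]
wrist_force: [-6.9, 0.3, 8.2]
width: 0.0417
time: 77.6
tool_pos: [0.6608, 0.0308, 0.2463]
ee_rot: [3.141, 0.0, 0.936]
wrist_force: [1.7, -0.5, 0.6]
width: 0.0931
time: 78.6
tool_pos: [0.7052, -0.0017, 0.2641]
ee_rot: [3.141, 0.0, 0.936]
wrist_force: [-0.1, -0.1, -0.3]
width: 0.0943
o [292.32350734 152.49094688]
b [425.68982128 257.34375704]
g [572.60776353 373.73277472]
t=78.70 at [705.3  -1.7 264. ] rpy [3.141e+00 1.000e-03 9.360e-01] w94.0 F [-0.2  0.6 -0.1]
delta tool mm [  0.7 -54.7  14. ]
```

View pics/s34c.png

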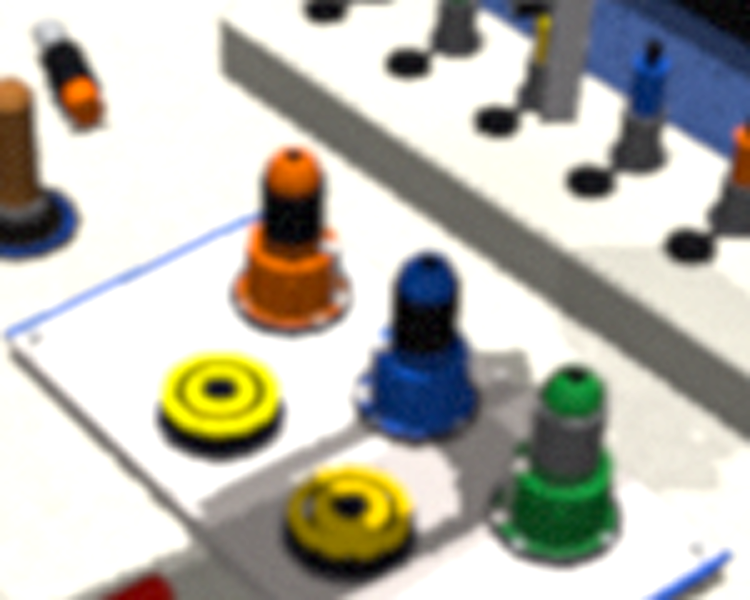

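View pics/w34.png

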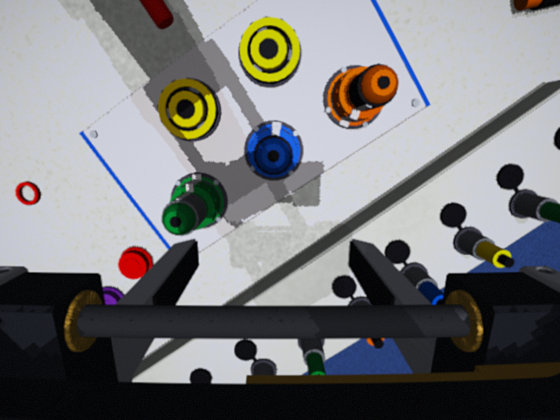

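```bash
python3 - <<'E'
from h import *
s=snap('side'); w=snap('wrist')
for n,x,y in(('orange',.668,.1566),('blue',.6616,.0313),('green',.6546,-.0938)):
    # gland top silhouette: highest coloured px in side view, and gland blob in wrist
    c=proj(s,[x,y,.125]); m=ringpx(s,n,c,12); yy,xx=np.where(m>0); print(n,'side top row',yy.min(),'exp rim far edge',np.round(proj(s,[x+.018*.55,y+.018*.84,.132]),1),'| rows',np.bincount(yy)[yy.min():yy.min()+4], 'x mid', xx[yy<yy.min()+5].mean())
crop(s,270,125,90,75,8,'s35c')
t=snap('top','t35'); 
E
```

```text
orange side top row 140 exp rim far edge [287.3 136.5] | rows [ 6  8  9 10] x mid 288.3953488372093
blue side top row 162 exp rim far edge [313.6 157.1] | rows [ 3  6  9 10] x mid 314.8205128205128
green side top row 184 exp rim far edge [342.7 180. ] | rows [ 1  7 10 11] x mid 344.175
```

View pics/s35c.png

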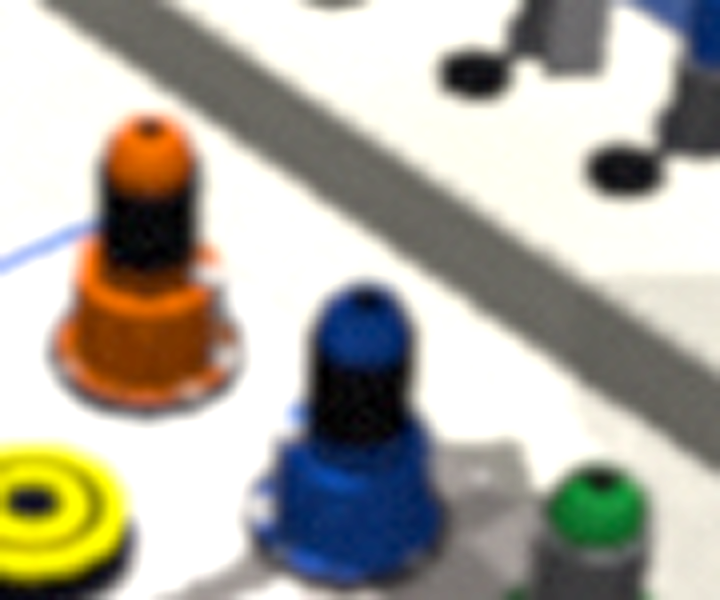

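View pics/t35.png

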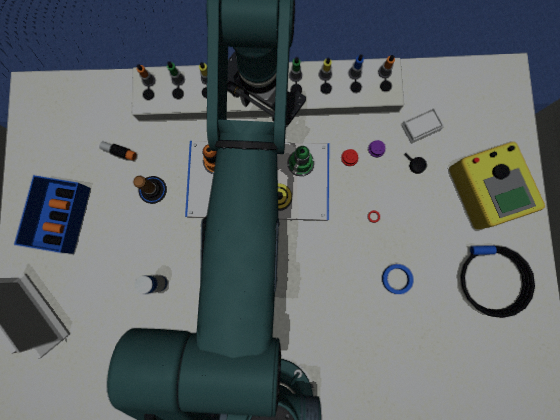

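The side view leaves about 2 mm of doubt about the orange plug's height. I'll probe its top with the shut fingers, pressing lightly.

```bash
python3 - <<'E'
from h import *
go(.6684,.1566,.16)
E
```

```text
t=78.85 at [705.3  -1.8 264. ] rpy [3.141 0.    0.936] w93.7 F [0.6 0.2 0.4]
delta tool mm [ 105.7 -123.7  103.9]
```

```bash
python3 -m handwheel '{"delta_pos":[[35,-41,0],[35,-41,0],[35.7,-41.7,0],[0,0,50],[0,0,49],[0,0,0],[0,0,0],[0,0,0]],"rotation":[[0,0,0],[0,0,0],[0,0,0],[0,0,0],[0,0,0],[0,0,0],[0,0,0],[0,0,0]],"claw":[1,1,1,1,1,1,1,1]}'
python3 -m handwheel '{"delta_pos":[[0,0,10],[0,0,10],[0,0,3],[0,0,2],[0,0,2],[0,0,2],[0,0,1],[0,0,0]],"rotation":[[0,0,0],[0,0,0],[0,0,0],[0,0,0],[0,0,0],[0,0,0],[0,0,0],[0,0,0]],"claw":[1,1,1,1,1,1,1,1]}'
python3 - <<'E'
from h import *
go(.6684,.1566,.132)
E
```

```text
time: 79.85
tool_pos: [0.6703, 0.1566, 0.1691]
ee_rot: [3.136, -0.004, 0.936]
wrist_force: [-0.2, 0.3, -0.9]
width: 0.0173
time: 80.85
tool_pos: [0.6683, 0.1566, 0.1349]
ee_rot: [3.141, 0.0, 0.936]
wrist_force: [-0.1, -0.6, -0.5]
width: 0.0002
t=80.85 at [668.3 156.6 134.9] rpy [3.141 0.    0.936] w0.2 F [-0.1 -0.6 -0.5]
delta tool mm [0.  0.1 2.9]
```

```bash
python3 -m handwheel '{"delta_pos":[[0,0,1],[0,0,1],[0,0,1],[0,0,1],[0,0,1],[0,0,0],[0,0,0],[0,0,0]],"rotation":[[0,0,0],[0,0,0],[0,0,0],[0,0,0],[0,0,0],[0,0,0],[0,0,0],[0,0,0]],"claw":[1,1,1,1,1,1,1,1]}'
```

```text
time: 81.85
tool_pos: [0.6687, 0.1567, 0.1324]
ee_rot: [3.139, -0.001, 0.936]
wrist_force: [-2.4, -0.8, 6.8]
width: 0.0007
```

```bash
python3 -m handwheel '{"delta_pos":[[0,0,-20],[0,0,-50],[0,0,-50],[0,0,0],[0,0,0],[0,0,0],[0,0,0],[0,0,0]],"rotation":[[0,0,0],[0,0,0],[0,0,0],[0,0,0],[0,0,0],[0,0,0],[0,0,0],[0,0,0]],"claw":[1,1,1,1,1,1,1,1]}'
python3 - <<'E'
from h import *
go(.668,.1566,.25); s=snap('side','s36'); t=snap('top')
a=cv2.imread('pics/side0.png').astype(int); 
P,e=tri(t,(100+117/3,130+158/3),s,(236,141)) if 0 else (None,None)
crop(s,140,90,250,180,3.1,'s36c')
E
```

```text
time: 82.85
tool_pos: [0.6681, 0.1566, 0.2488]
ee_rot: [-3.141, 0.002, 0.936]
wrist_force: [-0.2, 0.2, -0.6]
width: 0.0007
t=82.85 at [668.1 156.6 248.8] rpy [-3.141e+00  2.000e-03  9.360e-01] w0.7 F [-0.2  0.2 -0.6]
delta tool mm [-0.1 -0.  -1.2]
```

View pics/s36c.png

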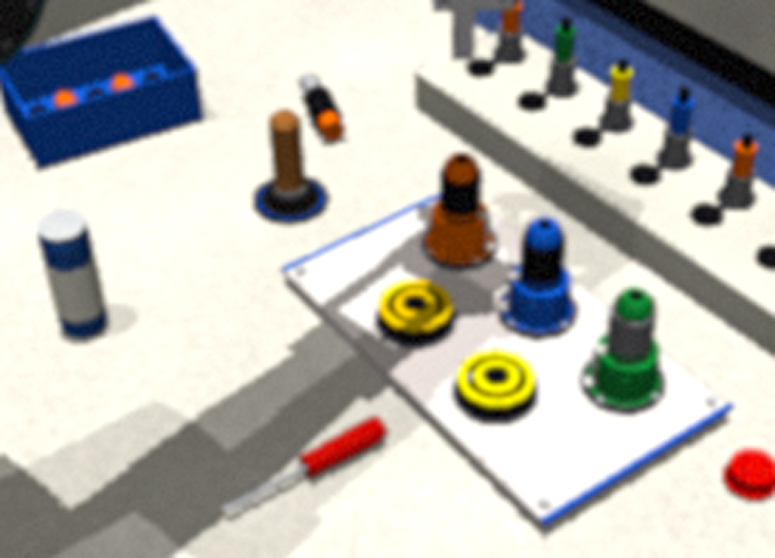

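The final side view shows three seated plugs, both covers down, the pusher upright on its mat and the other things in place. The arm is clear, so I hand in.

```bash
python3 - <<'E'
from bench import robot
print(robot.close_job())
E
```

```text
the job is handed in; nothing more can be done
None
```

The job is handed in at about 83 s of the 210 s allowed; no verdict was reported.

**Covers and pusher:** I set both yellow covers in the openings by hand, then pressed them with the pusher. Both stopped hard at the same height with about 20–24 N on the wrist, and the images show them sitting low in their collars. The pusher is back upright on its mat.

**Plugs:** The orange, green and blue plugs are on their own receptacles with the white ribs lined up to the white splines.
- **Green and blue:** both slid down smoothly to the expected depth, and their tops match the expected position in the side view.
- **Orange:** it stopped with the gripper about 7 mm higher than expected and resisted up to 30 N. It had most likely slipped in the grip. The side view left about 2 mm of doubt, so I pressed its top lightly with the shut fingers. It touched at 0.1324 m, against 0.132 m for fully home.

In the last side view everything stood upright, the arm was clear, and the other things I could see in it had not moved. I saw no sign that a plug or cover had been knocked aside.

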